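Load the drill jig and run it under the bench drill

ROBOT

A 7-joint arm with a two-finger parallel gripper is mounted at the origin on the work surface. World frame = base frame: x ahead of the robot, y to its left, z up, the work surface at z = 0. Lengths are in m, angles in rad, forces in N, time in s.
With the tool pointing down it reaches from about 0.4 to 0.875 m from the base axis. Payload 19.3 kg.
Tool frame: the origin (TCP) lies on the mounting face of the last link; the fingertips stand 173 mm ahead of it and the grasp point (between the pads) lies 155 mm ahead of it; z points along the fingers, y is the line along which they close (so a half turn about z gives the same grasp; the last joint's range is limited). The gripper opens to 85 mm and grips with 20 to 120 N. Pads are 22 mm wide; open, the fingers measure 114 mm over their backs; the gripper's body (76 mm by 85 mm) begins 54 mm behind the grasp point. The pads swing forward as they close: fully open they stand 13 mm farther back than shut.
Start: joints at [-1.224, 0.521, -0.036, 1.599, 0.021, 1.021, -0.113], TCP at [0.253, 0.571, 0.405] pointing down, gripper open.
Joint ranges: [-2.91, 2.91], [-0.3, 2.13], [-1.5, 1.42], [0.17, 2.43], [-1.26, 4.41], [0.16, 1.93], [-2.52, 2.52]. Speed limits (rad/s): [1.89, 1.89, 2.39, 2.39, 3.01, 3.01, 3.01].

INTERFACE

Orientations are given as [roll, pitch, yaw] about the fixed x, y, z axes, in that order (R = Rz(yaw) Ry(pitch) Rx(roll)).
In Python, from workcell import bot, vision gives the robot as it stands.
- The arm moves only by the shell command python3 -m creep 'ROWS' [FORCE]. ROWS is JSON, a list that holds one entry, the list of rows, each a list of 7 numbers: the opening, from -1 (shut) to 1 (fully open), then the shift along the tool's x, y, z in cm, then the turn, a rotation vector about the tool's x, y, z in rad. In form: [[[grip, tx, ty, tz, rx, ry, rz], ...]]. A call has 1 to 12 rows; each row shifts and turns the commanded pose from where the row before left it, along the tool's axes as they then stand; what a row does not reach is not made up. A row lasts 1/8 s, in which the tool goes at most 62.5 mm and 10.7 degrees, less where a joint would pass 70% of its speed; a pose out of reach is approached as far as the arm can. A call with a gripper value outside its range is refused whole. The fingers move at their own pace and stop on an object; FORCE is the grip in N (left out, the last holds). Time passes only in rows, so rows that do not move let the fingers close. It gives the time, the measured TCP pose, the force, the opening and the grip force at its end, in the units of the state.
- bot.observe(): the state, without advancing time (a new reading comes with each control period).
- vision.grab_frame(name): name is "scene" or "top"; returns a dict with "image" (480x640x3 uint8, blue, green, red), "depth" (480x640 float32, m along the optical axis (not along the pixel's ray), 0 where there is no reading), "fovy" (degrees; the focal length in pixels is half the picture's height over the tangent of half this angle, whatever the lens; pixels are square), "cx", "cy" (the principal point, pixels), "cam_to_world" (4x4, takes a point from camera to world coordinates). Camera axes: x right, y down, z forward; pixel columns grow to the right and rows downward; lengths in m; the calibration is good to about 2 mm. A picture is of the moment at which its call begins.
- bot.job_done(): hands the job in; it is judged then, once.
The state is a dict: "clock": time; "qpos": joint angles; "qd": joint speeds; "joint_efforts": joint torques, N m; "position": TCP position; "tool_rot": TCP orientation; "force": force on the tool from outside, world axes, zero at the start; "moment": the same for the moment, N m; "grip_width": finger opening in m; "finger_force": force on a finger pad.
Only numpy, scipy, OpenCV 4.12 (cv2) and the standard library are available. Lean on these libraries where they do the work, as an engineer would, in place of code of your own. Each camera call takes 0.05 s, during which the arm holds its last target. There are 200 camera calls.

TASK

Draw the drill jig out along its slide to the loading end, swing its latch clear, stand every hub blank (there are two to four) fully home in a recess of the jig, and lower the bushing plate over the two locating pins until it rests flush on the end blocks. With the jig still there, swing the latch shut over the plate, then push the jig along its slide under the drill, right up against the end stop. Leave the other things on the bench alone.

Things in the scene. Friction and masses are not known exactly. Their poses are not given: they have to be found in the camera images.
- jig (a joint): Travel of the drill jig on its slide, m: 0 = drawn fully out (the loading end, far from the drill), 0.200 = home against the end stop under the drill; as it grows the jig moves along -y of seat. It stays where it is left; about 10 N moves it.
- drill: The bench drill (blue and grey, 580 mm tall) fixed at the inner end of the slide. Origin: on the bench under its spindle; y along the slide towards the loading end, z up. The bit ends 150 mm above the bench, the chuck is 48 mm wide, the head is 130 mm wide and begins 360 mm above the bench. The slide bed is 130 mm wide. With the jig home the bit stands over pocket3.
- seat (a point): Point on the jig midway between its two locating pins, level with the tops of its end blocks, 100 mm above the bench: here the centre of the plate's underside comes to lie. z up, y along the jig and slide, away from the drill. The pins (12 mm diameter, 24 mm tall, tapered tips) stand on the end blocks (70 mm wide, 18 mm thick) at y = +-101 mm from here.
- pocket0 (a point): Centre of the floor of the jig's recess nearest the push post. The jig's dark steel base is 90 mm wide, 220 mm long, its top 44 mm above the bench, with four round recesses in a row 46 mm apart, each 40.5 mm in diameter and 7 mm deep (floor 37 mm above the bench). Axes as seat.
- pocket1 (a point): Centre of the floor of the second recess (see pocket0).
- pocket2 (a point): Centre of the floor of the third recess (see pocket0).
- pocket3 (a point): Centre of the floor of the recess nearest the drill (see pocket0).
- push_post (a point): Centre of the top of the jig's push post: an upright black round post of 16 mm diameter, 70 mm tall (36 to 106 mm above the bench), 205 mm from the middle of the jig on the side away from the drill, joined to the jig by a low bar. The jig is pulled and pushed by it. Axes as seat.
- latch (a joint): Angle of the swing latch, rad. 0 = shut: the latch points across the jig along +x of seat, over the end block and the plate's edge. It opens anticlockwise seen from above, to 1.75; at 1.5 or more it points away from the drill and is clear of the plate. It starts more or less shut and must be opened before the plate can go on. It stays where it is left; 1 to 2 N at the knob turns it.
- latch_knob (a point): Centre of the top of the latch's knob: an upright black round knob of 14 mm diameter and 30 mm height on the steel latch bar, 31 mm from the latch's pivot; its top is 150 mm above the bench. The bar is 16 mm wide, 8 mm thick, its underside 112 mm above the bench, and its tip is 46 mm from the pivot. This point turns with the latch.
- latch_pivot (a point): Axis of the latch's pivot, at the level of the bar's underside, beside the jig's end block nearest the push post (55 mm to -x of the pin there). Axes as seat.
- plate: The bushing plate: flat aluminium, 220 x 70 x 10 mm, about 0.5 kg, a 14 mm hole near each end (202 mm apart) and four small dark drill bushes, 3 mm proud. Origin: centre of its underside; y along its length, z up. A grip bar stands upright across its middle: 56 mm long along x, 14 mm thick along y, its top 46 mm above the underside. It lies flat, bar up, and fits either way round.
- blank0: A hub blank: turned steel, 60 mm tall, a round foot flange of 38 mm diameter and 10 mm height and a barrel of 28 mm diameter above it, standing on its flange on the bench; about 0.3 kg. Origin: centre of its underside, z along its axis. It may be absent. All blanks are alike and any recess will do.
- blank1: A hub blank: turned steel, 60 mm tall, a round foot flange of 38 mm diameter and 10 mm height and a barrel of 28 mm diameter above it, standing on its flange on the bench; about 0.3 kg. Origin: centre of its underside, z along its axis. It may be absent. All blanks are alike and any recess will do.
- blank2: A hub blank: turned steel, 60 mm tall, a round foot flange of 38 mm diameter and 10 mm height and a barrel of 28 mm diameter above it, standing on its flange on the bench; about 0.3 kg. Origin: centre of its underside, z along its axis. It may be absent. All blanks are alike and any recess will do.
- blank3: A hub blank: turned steel, 60 mm tall, a round foot flange of 38 mm diameter and 10 mm height and a barrel of 28 mm diameter above it, standing on its flange on the bench; about 0.3 kg. Origin: centre of its underside, z along its axis. It may be absent. All blanks are alike and any recess will do.
- spanner: A steel open spanner 190 mm long lying on the bench: leave alone.
- brush: A bench brush 170 mm long lying near the robot: leave alone.
- chuck_key: A T-shaped drill chuck key, 93 x 100 mm, lying flat: leave alone.
- oil: An orange oil bottle, 60 mm wide and 170 mm tall: leave alone.
- spray_a: A red spray can, 62 mm wide and 190 mm tall: leave alone.
- spray_b: A blue spray can, 62 mm wide and 190 mm tall: leave alone.
- square: A steel try square, 100 x 140 mm, lying flat: leave alone.
- swarf_tray: An empty steel swarf tray, 120 x 170 x 35 mm: leave alone.
There are look-alikes about, which are no part of the job. Leave any green look-alike of the blank1 alone. There is more than one size of the plate; the one meant has the size given above.

How it is judged:
By the outcome, as a careful person would: the job done as asked, in the order asked, and still so for the second after the job is handed in, with the robot touching nothing.
Of blank0, blank1, blank2, blank3 only 2 to 4 are there at a start; the rules pass over those that are not, and their reading is None.
At some moment in a run one of plate may be knocked a few centimetres aside while the robot is not near it.
Once in a run the grip may slacken for a moment while it holds something.
It also fails if it takes over 210 s, if anything falls off the work surface, if the arm or the gripper's body presses on something with over 40 N, if the wrist force passes 120 N, or if a joint passes its speed limit or range.

## Working session

There is one attempt and no reset: what is moved stays moved. The work goes in short steps, Python scripts to look and compute and a shell command to move; the robot and the scene stay as the last step left them, time stands still between calls to the robot, and variables do not carry over. Pictures are saved under pics/ and viewed, at most 14 in all, crops included, and the job is handed in when it is done.

```bash
ls; mkdir -p pics; cat > h.py <<'E'
import numpy as np, cv2
from workcell import bot, vision
def grab(n):
    f=vision.grab_frame(n); f['f']=240/np.tan(np.radians(f['fovy'])/2); return f
def pts(f):
    d=f['depth']; v,u=np.mgrid[:480,:640]
    P=np.stack([(u-f['cx'])/f['f']*d,(v-f['cy'])/f['f']*d,d],-1); T=np.array(f['cam_to_world'])
    W=P@T[:3,:3].T+T[:3,3]; W[d==0]=np.nan; return W
def ray(f,u,v,z):
    T=np.array(f['cam_to_world']); r=T[:3,:3]@np.array([(u-f['cx'])/f['f'],(v-f['cy'])/f['f'],1]); o=T[:3,3]
    return o+r*(z-o[2])/r[2]
E
python3 - <<'E'
from h import *
for n in ('scene','top'):
    f=grab(n); cv2.imwrite(f'pics/{n}0.png',f['image']); np.savez(f'{n}0.npz',**f)
    print(n,f['fovy'],f['cx'],f['cy'],np.round(f['cam_to_world'],3).tolist())
print(bot.observe())
E
```

```text
pics
scene 45.409925694490596 323.5716205669579 237.3079709345178 [[-0.421, 0.665, -0.617, 1.424], [0.907, 0.31, -0.286, 0.471], [0.001, -0.68, -0.734, 1.149], [0.0, 0.0, 0.0, 1.0]]
top 56.9100766742616 322.8674766233776 239.82206767397287 [[0.007, -0.993, 0.116, 0.42], [-1.0, -0.005, 0.021, 0.047], [-0.02, -0.116, -0.993, 1.272], [0.0, 0.0, 0.0, 1.0]]
{'clock': 0.1, 'qpos': array([-1.22422194,  0.52194172, -0.03632467,  1.59990632,  0.02121919,
        1.0211177 , -0.11278103]), 'qd': array([-2.18368656e-03,  5.41480496e-04, -1.95620646e-05, -6.96674698e-04,
        9.50355267e-04,  2.14854512e-04, -2.18687857e-05]), 'joint_efforts': array([ 5.03505289e-03, -9.28482771e+01,  1.98491625e+00, -3.70534372e+01,
        1.81869837e-02,  5.44826893e-03, -4.84113127e-05]), 'position': array([0.25298474, 0.5713861 , 0.40420715]), 'tool_rot': array([-3.14060884e+00,  8.61932488e-05,  2.72483312e+00]), 'force': array([ 0.21377322, -0.48383939,  0.20345303]), 'moment': array([-0.04397179, -0.00451822, -0.00241454]), 'finger_force': 0.0, 'grip_width': 0.08565965790795217}
```

View pics/scene0.png

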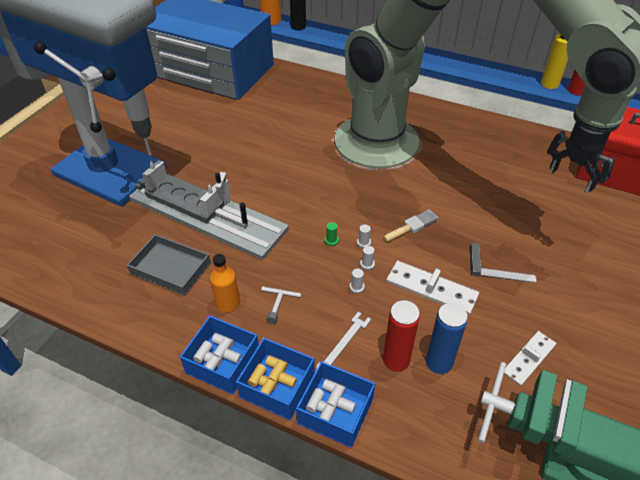

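View pics/top0.png

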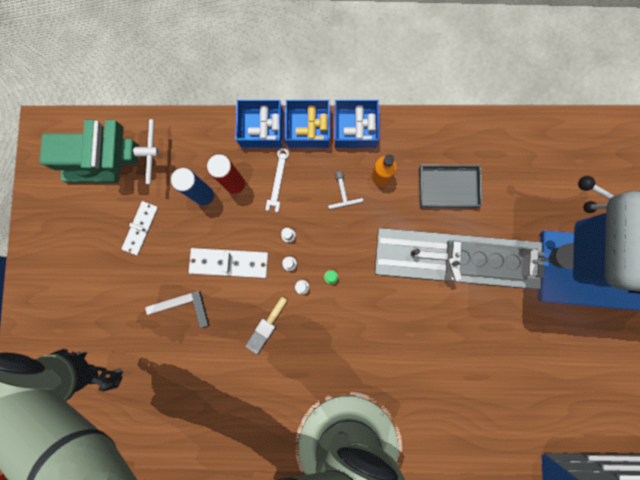

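The scene shows three white blanks, top view (288,235), (290,264), (302,287). The green look-alike is at (331,277). The large plate is at (228,263) and the small look-alike plate at (140,228). The jig is at (490,262), its post near (416,254) and the latch near (453,262).

```bash
cat >> h.py <<'E'
def comps(m,amin=15):
    n,l,s,c=cv2.connectedComponentsWithStats(m.astype(np.uint8)); return [(l==i) for i in range(1,n) if s[i,4]>=amin]
E
python3 - <<'E'
from h import *
f=dict(np.load('top0.npz')); W=pts(f); im=f['image']; Z=W[...,2]
cv2.imwrite('pics/jig0.png',cv2.resize(im[215:305,365:575],None,fx=3.7,fy=3.7,interpolation=cv2.INTER_CUBIC))
# bench check
print('bench z',np.nanmedian(Z[300:330,400:500]))
# blanks: height 50-66 mm
r=np.zeros((480,640),bool); r[215:310,270:345]=1
for c in comps(r&(Z>.045)&(Z<.07)):
    v,u=np.nonzero(c); uc,vc=(u.min()+u.max())/2,(v.min()+v.max())/2
    print('blank',u.mean().round(1),v.mean().round(1),c.sum(),'zmax',np.nanmedian(Z[c]).round(4),ray(f,u.mean(),v.mean(),.06).round(4), 'bgr',im[c].mean(0).round())
# plates
for (a,b,c0,d) in ((235,290,180,280),(190,265,110,170)):
    r[:]=0; r[a:b,c0:d]=1
    m=r&(im.min(2)>110)&(np.ptp(im.astype(int),axis=2)<30)
    for c in comps(m,100):
        c=cv2.morphologyEx(c.astype(np.uint8),cv2.MORPH_CLOSE,np.ones((5,5)))
        k=cv2.findContours(c,0,2)[0][0][:,0,:]
        P=np.array([ray(f,u,v,.01)[:2] for u,v in k],np.float32)
        print('plate',cv2.minAreaRect(P),np.nanmedian(Z[c>0]))
r[:]=0; r[215:305,365:540]=1
for lo,hi in ((.095,.111),(.112,.128),(.13,.16)):
    for c in comps(r&(Z>lo)&(Z<hi),6):
        v,u=np.nonzero(c); print(lo,c.sum(),u.mean().round(1),v.mean().round(1),np.nanmean(W[c],0).round(4), u.min(),u.max(),v.min(),v.max())
E
```

```text
bench z 0.0004040312431183857
blank 286.3 232.7 86 zmax 0.0599 [0.5816 0.174  0.06  ] bgr [230. 229. 226.]
blank 287.3 261.9 85 zmax 0.0596 [0.5007 0.1698 0.06  ] bgr [231. 230. 227.]
blank 330.4 275.7 82 zmax 0.0606 [0.4636 0.0513 0.06  ] bgr [132. 218.  96.]
blank 300.2 286.3 82 zmax 0.0607 [0.4343 0.1334 0.06  ] bgr [236. 234. 231.]
plate ((0.5014610290527344, 0.3450552225112915), (0.22403813898563385, 0.07485974580049515), 86.83879089355469) 0.010582156392978992
plate ((0.6020150780677795, 0.6098062992095947), (0.05904759466648102, 0.1530252993106842), 69.76982879638672) 0.007056648454897507
0.095 112 456.0 249.8 [ 0.5324 -0.2801  0.1006] 452 460 241 261
0.095 29 416.3 250.7 [ 0.5293 -0.1749  0.1046] 413 419 248 253
0.095 195 532.6 261.1 [ 0.5037 -0.4795  0.1001] 529 537 248 274
0.095 21 451.9 274.9 [ 0.4664 -0.2678  0.0996] 451 454 269 278
0.112 15 457.5 253.9 [ 0.5201 -0.2785  0.119 ] 456 459 252 256
0.112 122 454.7 269.6 [ 0.4793 -0.2698  0.1201] 449 460 258 279
0.112 17 535.9 260.8 [ 0.5031 -0.4787  0.1203] 534 538 259 263
0.13 36 455.3 262.7 [ 0.4953 -0.2645  0.1467] 452 459 260 265
```

View pics/jig0.png

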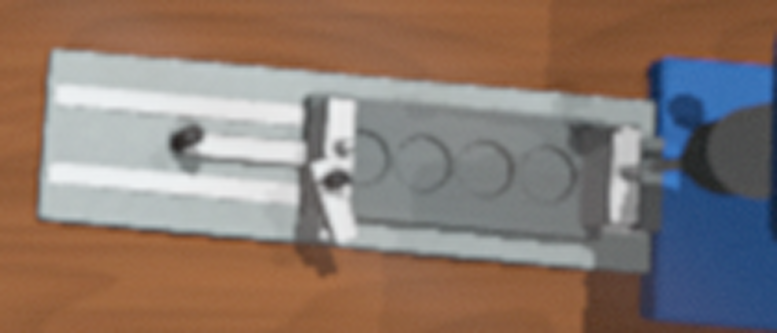

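```bash
python3 -m creep '[[[1,0,0,0,0,0,-0.166],[1,0,0,0,0,0,-0.166],[1,-4.2,-4.5,0,0,0,0],[1,-4.2,-4.5,0,0,0,0],[1,-4.2,-4.5,0,0,0,0],[1,-4.2,-4.5,0,0,0,0],[1,-4.2,-4.5,0,0,0,0],[1,-4.2,-4.5,0,0,0,0],[1,-4.2,-4.5,0,0,0,0],[1,-4.2,-4.5,0,0,0,0]]]' 40
python3 -m creep '[[[1,0,-4.5,0,0,0,0],[1,0,-4.5,0,0,0,0],[1,0,-4.5,0,0,0,0],[1,0,-4.5,0,0,0,0],[1,0,-4.5,0,0,0,0],[1,0,-4.5,0,0,0,0],[1,0,-4.5,0,0,0,0],[1,0,-4.5,0,0,0,0],[1,0,0,0,0,0,0],[1,0,0,0,0,0,0]]]'
```

```text
clock: 1.35
position: [0.5583, 0.1826, 0.4046]
tool_rot: [-3.142, -0.0, 3.057]
force: [0.7, 0.8, -0.2]
grip_width: 0.0849
finger_force: 0.0
clock: 2.6
position: [0.5268, -0.174, 0.4045]
tool_rot: [3.141, -0.0, 3.057]
force: [0.5, 0.2, -0.3]
grip_width: 0.0855
finger_force: 0.0
```

```bash
cat >> h.py <<'E'
def state(tx=None,ty=None,tz=None,tyaw=None):
    """print state; remaining shift to a target TCP in tool axes (cm) and tool-z turn"""
    from scipy.spatial.transform import Rotation as R
    s=bot.observe(); p=s['position']; r=R.from_euler('xyz',s['tool_rot'])
    print('t',round(s['clock'],2),'p',p.round(4),'rot',s['tool_rot'].round(4),'F',s['force'].round(1),'w',round(s['grip_width'],4),'ff',round(s['finger_force'],1),'q',s['qpos'].round(2))
    if tx is not None:
        print('shift cm',(r.inv().apply(np.array([tx,ty,tz])-p)*100).round(2))
    if tyaw is not None:
        g=R.from_euler('xyz',[np.pi,0,tyaw]); print('turn',(r.inv()*g).as_rotvec().round(4))
E
python3 -c "
from h import *
state(.5293,-.1745,.088+.155,3.0569)"
```

```text
t 2.6 p [ 0.5268 -0.174   0.4045] rot [ 3.1412e+00 -5.0000e-04  3.0568e+00] F [ 0.5  0.2 -0.3] w 0.0855 ff 0.0 q [ 0.16  0.41  0.07  1.79 -0.04  0.94  1.73]
shift cm [-0.26 -0.04 16.15]
turn [ 0.0004 -0.0005 -0.0001]
```

```bash
python3 -m creep '[[[1,-0.26,0,4,0,0,0],[1,0,0,4,0,0,0],[1,0,0,4,0,0,0],[1,0,0,3,0,0,0],[1,0,0,1.1,0,0,0],[1,0,0,0,0,0,0],[-1,0,0,0,0,0,0],[-1,0,0,0,0,0,0],[-1,0,0,0,0,0,0],[-1,0,0,0,0,0,0],[-1,0,0,0,0,0,0],[-1,0,0,0,0,0,0]]]' 40
```

```text
clock: 4.1
position: [0.5294, -0.1752, 0.2443]
tool_rot: [-3.141, 0.001, 3.056]
force: [-1.5, -2.9, 8.0]
grip_width: 0.0151
finger_force: 38.9
```

```bash
python3 -c "
from h import *
state(.5293,-.1745,.088+.155,3.0569)"
```

```text
t 4.1 p [ 0.5294 -0.1752  0.2443] rot [-3.1408e+00  8.0000e-04  3.0561e+00] F [-1.5 -2.9  8. ] w 0.0151 ff 38.9 q [ 0.18  0.64  0.05  1.9  -0.05  0.6   1.74]
shift cm [0.02 0.07 0.13]
turn [-0.0008  0.0008 -0.0008]
```

```bash
python3 -m creep '[[[-1,0,0.7,0,0,0,0],[-1,0,1.2,0,0,0,0],[-1,0,1.5,0,0,0,0],[-1,0,1.5,0,0,0,0],[-1,0,1.5,0,0,0,0],[-1,0,1.5,0,0,0,0],[-1,0,1.5,0,0,0,0],[-1,0,1.5,0,0,0,0],[-1,0,1.1,0,0,0,0]]]'
python3 -c "
from h import *
state(.5293,-.1745,.088+.155,3.0569)"
```

```text
clock: 5.22
position: [0.5395, -0.056, 0.2443]
tool_rot: [-3.14, 0.0, 3.055]
force: [-2.4, -10.9, 9.0]
grip_width: 0.0149
finger_force: 39.8
t 5.22 p [ 0.5395 -0.056   0.2443] rot [-3.1400e+00  4.0000e-04  3.0554e+00] F [ -2.4 -10.9   9. ] w 0.0149 ff 39.8 q [-0.05  0.62  0.06  1.94 -0.06  0.58  1.54]
shift cm [ -0.   -11.89   0.15]
turn [-0.0016  0.0004 -0.0015]
```

```bash
python3 -m creep '[[[-1,0,1,0,0,0,0],[-1,0,1,0,0,0,0],[-1,0,1,0,0,0,0],[-1,0,0.6,0,0,0,0],[-1,0,0,0,0,0,0]]]'
python3 -m creep '[[[-1,0,0.6,0,0,0,0],[-1,0,0.6,0,0,0,0],[-1,0,0.5,0,0,0,0],[-1,0,0,0,0,0,0]]]'
python3 -c "
from h import *
state(.5293,-.1745,.088+.155,3.0569)"
```

```text
clock: 5.85
position: [0.5426, -0.0195, 0.2443]
tool_rot: [-3.141, 0.0, 3.056]
force: [-3.1, -1.8, 11.6]
grip_width: 0.0149
finger_force: 39.9
clock: 6.35
position: [0.5438, -0.0055, 0.2443]
tool_rot: [-3.138, -0.0, 3.053]
force: [-5.1, -22.3, 11.9]
grip_width: 0.0146
finger_force: 40.6
t 6.35 p [ 0.5438 -0.0055  0.2443] rot [-3.1376 -0.      3.0535] F [ -5.1 -22.3  11.9] w 0.0146 ff 40.6 q [-0.15  0.63  0.07  1.94 -0.07  0.58  1.45]
shift cm [ -0.04 -16.96   0.19]
turn [-0.004  -0.     -0.0034]
```

```bash
python3 -m creep '[[[-1,0,-0.15,0,0,0,0],[-1,0,-0.1,0,0,0,0],[-1,0,0,0,0,0,0]]]'
python3 -m creep '[[[1,0,0,0,0,0,0],[1,0,0,0,0,0,0],[1,0,0,0,0,0,0]]]'
python3 -m creep '[[[1,0,0,0,0,0,0.1745],[1,0,0,0,0,0,0.1745],[1,0,0,0,0,0,0.1745],[1,0,0,0,0,0,0.1745],[1,0,0,0,0,0,0.1745],[1,0,0,0,0,0,0.1745],[1,0,0,0,0,0,0.1745],[1,0,0,0,0,0,0.1745],[1,0,0,0,0,0,0.1745],[1,0,0,0,0,0,0],[1,0,0,0,0,0,0]]]'
python3 -c "
from h import *
state(.5445,-.0065,.088+.155,3.0569-1.5708)"
```

```text
clock: 6.72
position: [0.5437, -0.006, 0.2442]
tool_rot: [-3.14, 0.0, 3.055]
force: [-2.2, -8.2, 11.9]
grip_width: 0.0148
finger_force: 40.5
clock: 7.1
position: [0.5439, -0.0045, 0.2437]
tool_rot: [3.141, 0.0, 3.057]
force: [-0.3, -0.6, -0.4]
grip_width: 0.0686
finger_force: 0.0
clock: 8.48
position: [0.5439, -0.0046, 0.2437]
tool_rot: [-3.142, 0.0, 1.491]
force: [-0.2, 0.6, -0.2]
grip_width: 0.0852
finger_force: 0.0
t 8.47 p [ 0.5439 -0.0046  0.2437] rot [-3.1415  0.      1.4906] F [-0.2  0.6 -0.2] w 0.0852 ff 0.0 q [-0.44  0.69  0.49  1.95 -0.54  0.63  0.31]
shift cm [-0.18  0.08  0.07]
turn [-0.0001  0.      0.0045]
```

```bash
python3 -m creep '[[[-1,0,0,0,0,0,0],[-1,0,0,0,0,0,0],[-1,0,0,0,0,0,0],[-1,0,0,0,0,0,0],[-1,0,0,0,0,0,0],[-1,0,0,0,0,0,0]]]'
python3 -c "
from h import *
state()"
python3 -m creep '[[[1,0,0,0,0,0,0],[1,0,0,0,0,0,0],[1,0,0,0,0,0,0],[1,0,0,-4,0,0,0],[1,0,0,-5,0,0,0],[1,0,0,-5,0,0,0],[1,6,-3,0,0,0,0],[1,6,-3,0,0,0,0],[1,6,-3,0,0,0,0],[1,0,0,0,0,0,0]]]'
python3 - <<'E'
from h import *
for n in ('scene','top'):
    f=grab(n); cv2.imwrite(f'pics/{n}1.png',f['image']); np.savez(f'{n}1.npz',**f)
f=dict(np.load('top1.npz')); W=pts(f); im=f['image']; Z=W[...,2]
cv2.imwrite('pics/jig1.png',cv2.resize(im[215:305,340:540],None,fx=3.7,fy=3.7,interpolation=cv2.INTER_CUBIC))
state()
E
```

```text
clock: 9.22
position: [0.544, -0.0048, 0.2438]
tool_rot: [3.141, 0.0, 1.486]
force: [0.6, -0.3, 3.2]
grip_width: 0.0149
finger_force: 39.0
t 9.22 p [ 0.544  -0.0048  0.2438] rot [3.1412 0.     1.4863] F [ 0.6 -0.3  3.2] w 0.0149 ff 39.0 q [-0.44  0.69  0.49  1.95 -0.54  0.63  0.31]
clock: 10.48
position: [0.4727, 0.1741, 0.3834]
tool_rot: [-3.14, -0.001, 1.494]
force: [1.3, -1.1, -1.1]
grip_width: 0.0855
finger_force: 0.0
t 10.57 p [0.4742 0.1699 0.3837] rot [3.1415e+00 1.0000e-04 1.4878e+00] F [ 0.9 -1.4  0.1] w 0.0856 ff 0.0 q [-0.97  0.43  0.68  1.96 -0.35  0.87 -0.19]
```

View pics/top1.png

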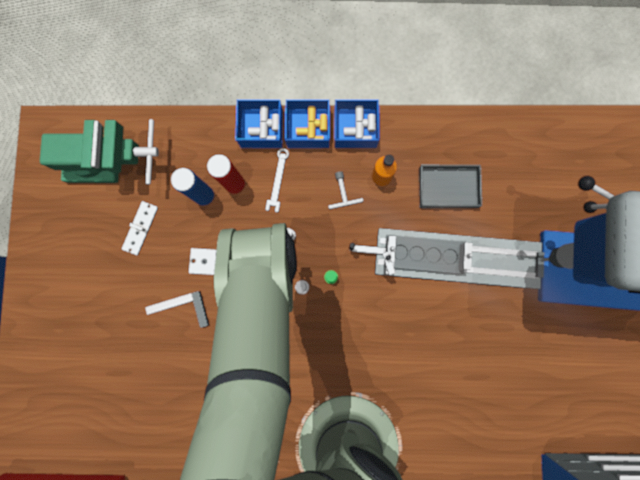

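The jig is fully drawn out. In the top view the post is at about (355,248), the latch near (390,260), and the pockets at (405..450, 253).

```bash
python3 - <<'E'
from h import *
for n in ('top','scene'):
    f=dict(np.load(n+'1.npz')); W=pts(f); im=f['image']; Z=W[...,2]
    B=(W[...,0]>.40)&(W[...,0]<.62)&(W[...,1]>-.38)&(W[...,1]<.02)
    print(n)
    for lo,hi in ((.097,.111),(.1145,.128),(.135,.16)):
        for c in comps(B&(Z>lo)&(Z<hi),6):
            v,u=np.nonzero(c); print(lo,c.sum(),u.mean().round(1),v.mean().round(1),np.nanmean(W[c],0).round(4),W[c].min(0).round(3),W[c].max(0).round(3))
    # bright block tops
f=dict(np.load('top1.npz')); im=f['image']
g=cv2.cvtColor(im,cv2.COLOR_BGR2GRAY)[215:305,340:540]
gb=cv2.resize(g,None,fx=4,fy=4,interpolation=cv2.INTER_CUBIC)
# circles (recess rims z=.044): expected px radius
px=f['f']*.02025/(1.272-.044)*4; print('r',px)
c=cv2.HoughCircles(gb,cv2.HOUGH_GRADIENT,1,25*2,param1=80,param2=12,minRadius=int(px)-2,maxRadius=int(px)+3)
if c is not None:
  for u,v,r in c[0]: print(u,v,r,ray(f,340+(u+.5)/4-.5,215+(v+.5)/4-.5,.044).round(4))
y=np.array([.0846,.9964]);s=np.array([.544,-.006])-.205*y
x=np.array([.9964,-.0846])
print('arm-based seat',s,'pins',s+.101*y,s-.101*y,'pockets',[(s+(.069-.046*i)*y).round(4) for i in range(4)],'pivot',s+.101*y-.055*x)
E
```

```text
top
0.097 113 391.2 247.1 [ 0.5387 -0.1095  0.101 ] [ 0.494 -0.12   0.097] [ 0.568 -0.1    0.108]
0.097 28 351.5 244.7 [ 0.5441 -0.0043  0.1055] [ 0.536 -0.011  0.097] [0.551 0.002 0.109]
0.097 165 467.0 255.3 [ 0.518  -0.3086  0.1008] [ 0.484 -0.321  0.097] [ 0.554 -0.298  0.11 ]
0.1145 14 391.6 247.8 [ 0.5351 -0.1082  0.1196] [ 0.53  -0.112  0.115] [ 0.54  -0.104  0.126]
0.1145 113 388.4 263.8 [ 0.4932 -0.0993  0.1202] [ 0.469 -0.114  0.115] [ 0.524 -0.085  0.126]
0.1145 14 469.2 254.6 [ 0.5184 -0.3085  0.1199] [ 0.514 -0.313  0.115] [ 0.523 -0.304  0.125]
0.135 27 387.7 256.4 [ 0.5101 -0.094   0.1497] [ 0.504 -0.1    0.14 ] [ 0.516 -0.088  0.157]
scene
0.097 132 201.0 189.5 [ 0.5235 -0.31    0.1017] [ 0.485 -0.324  0.097] [ 0.558 -0.3    0.11 ]
0.097 12 277.7 202.8 [ 0.4834 -0.0975  0.1028] [ 0.471 -0.1    0.098] [ 0.493 -0.094  0.109]
0.097 127 262.3 216.9 [ 0.5448 -0.1097  0.1014] [ 0.505 -0.123  0.097] [ 0.576 -0.098  0.111]
0.097 40 297.9 229.0 [ 0.5474 -0.0058  0.1045] [ 0.536 -0.014  0.098] [0.556 0.001 0.111]
0.1145 16 200.4 184.1 [ 0.5218 -0.3098  0.1197] [ 0.518 -0.316  0.115] [ 0.529 -0.306  0.126]
0.1145 72 274.1 202.4 [ 0.5017 -0.0971  0.1207] [ 0.472 -0.115  0.115] [ 0.526 -0.085  0.126]
0.1145 16 263.3 210.2 [ 0.5384 -0.1086  0.1199] [ 0.535 -0.114  0.115] [ 0.542 -0.105  0.125]
0.135 37 271.8 198.1 [ 0.514  -0.0951  0.147 ] [ 0.506 -0.103  0.136] [ 0.519 -0.088  0.157]
r 29.21101416145533
750.5 191.5 31.4 [ 0.5038 -0.4898  0.044 ]
arm-based seat [ 0.526657 -0.210262] pins [ 0.5352016 -0.1096256] [ 0.5181124 -0.3108984] pockets [array([ 0.5325, -0.1415]), array([ 0.5286, -0.1873]), array([ 0.5247, -0.2332]), array([ 0.5208, -0.279 ])] pivot [ 0.4803996 -0.1049726]
```

View pics/jig1.png

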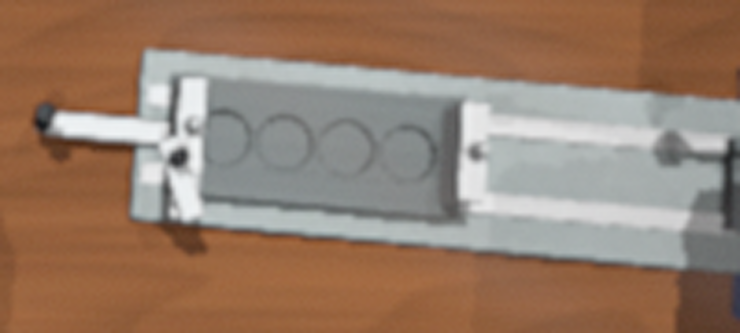

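```bash
python3 -m creep '[[[1,-4.36,0.97,0,0,0,0],[1,-4.36,0.97,0,0,0,0],[1,-4.36,0.97,0,0,0,0],[1,-4.36,0.97,0,0,0,0],[1,-4.36,0.97,0,0,0,0],[1,-4.36,0.97,0,0,0,0],[1,0,0,0,0,0,0],[1,0,0,0,0,0,0]]]' 20
python3 - <<'E'
from h import *
state(.510,-.0957,.298,1.4862)
f=dict(np.load('top1.npz'))
print([ray(f,340+u/3.7,215+v/3.7,.044).round(4)[:2] for u,v in ((228,139),(286,142),(346,148),(407,153))])
E
```

```text
clock: 11.58
position: [0.5101, -0.097, 0.3836]
tool_rot: [-3.141, -0.0, 1.484]
force: [-0.6, 0.7, 0.7]
grip_width: 0.0855
finger_force: 0.0
t 11.57 p [ 0.5101 -0.097   0.3836] rot [-3.1413 -0.      1.4842] F [-0.6  0.7  0.7] w 0.0855 ff 0.0 q [-0.42  0.46  0.68  1.92 -0.37  0.88  0.35]
shift cm [ 0.13 -0.02  8.56]
turn [-0.0003 -0.     -0.002 ]
[array([ 0.5294, -0.1458]), array([ 0.5274, -0.1891]), array([ 0.5231, -0.2337]), array([ 0.5196, -0.279 ])]
```

```bash
python3 -m creep '[[[1,0.13,0,4,0,0,0],[1,0,0,3.5,0,0,0],[1,0,0,1,0,0,0],[-1,0,0,0,0,0,0],[-1,0,0,0,0,0,0],[-1,0,0,0,0,0,0],[-1,0,0,0,0,0,0],[-1,0,0,0,0,0,0],[-1,0,0,0,0,0,0]]]' 20
python3 -c "
from h import *
state()"
```

```text
clock: 12.7
position: [0.5104, -0.095, 0.2992]
tool_rot: [3.141, -0.0, 1.486]
force: [-4.5, 0.8, 9.5]
grip_width: 0.0133
finger_force: 22.1
t 12.7 p [ 0.5104 -0.095   0.2992] rot [ 3.1414e+00 -3.0000e-04  1.4861e+00] F [-4.5  0.8  9.5] w 0.0133 ff 22.1 q [-0.35  0.58  0.58  1.99 -0.48  0.7   0.45]
```

Knob gripped (13–14 mm wide); swing it along its arc.

```bash
python3 -m creep '[[[-1,0.41,-0.22,0,0,0,0],[-1,0.36,-0.29,0,0,0,0],[-1,0.31,-0.34,0,0,0,0],[-1,0.26,-0.38,0,0,0,0],[-1,0.2,-0.42,0,0,0,0],[-1,0.14,-0.44,0,0,0,0],[-1,0.07,-0.46,0,0,0,0],[-1,0,-0.46,0,0,0,0],[-1,0,0,0,0,0,0]]]'
python3 -c "
from h import *
state()"
```

```text
clock: 13.82
position: [0.4829, -0.0739, 0.2993]
tool_rot: [3.139, -0.001, 1.488]
force: [4.2, 9.3, 5.5]
grip_width: 0.013
finger_force: 21.2
t 13.82 p [ 0.4829 -0.0739  0.2993] rot [ 3.1390e+00 -1.3000e-03  1.4878e+00] F [4.2 9.3 5.5] w 0.013 ff 21.2 q [-0.4   0.54  0.58  2.07 -0.48  0.66  0.42]
```

```bash
python3 -m creep '[[[-1,0,-0.2,0,0,0,0],[1,0,0,0,0,0,0],[1,0,0,0,0,0,0],[1,0,0,0,0,0,0],[1,0,0,-3,0,0,0],[1,0,0,-5,0,0,0]]]' 40
python3 -m creep '[[[0.4,0,0,0,0,0,-0.1745],[0.4,0,0,0,0,0,-0.1745],[0.4,0,0,0,0,0,-0.1745],[0.4,0,0,0,0,0,-0.1745],[0.4,0,0,0,0,0,-0.1745],[0.4,0,0,0,0,0,-0.1745],[0.4,0,0,0,0,0,-0.1745],[0.4,0,0,0,0,0,-0.1745],[0.4,0,0,0,0,0,-0.1745]]]'
python3 -m creep '[[[0.4,-1.29,4.23,0,0,0,0],[0.4,-1.29,4.23,0,0,0,0],[0.4,-1.29,4.23,0,0,0,0],[0.4,-1.29,4.23,0,0,0,0],[0.4,-1.29,4.23,0,0,0,0],[0.4,-1.29,4.23,0,0,0,0],[0.4,0,0,0,0,0,0],[0.4,0,0,0,0,0,0]]]'
python3 - <<'E'
from h import *
state(.5816,.1725,.197,3.0569)
f=grab('top'); np.savez('top2.npz',**f); W=pts(f);Z=W[...,2]
B=(W[...,0]>.44)&(W[...,0]<.56)&(W[...,1]>-.13)&(W[...,1]<.02)
for lo,hi in ((.097,.111),(.1145,.128),(.135,.16)):
    for c in comps(B&(Z>lo)&(Z<hi),6): print(lo,c.sum(),np.nanmean(W[c],0).round(4))
E
```

```text
clock: 14.58
position: [0.4796, -0.0748, 0.3788]
tool_rot: [-3.139, 0.001, 1.486]
force: [0.4, -0.9, 0.5]
grip_width: 0.0855
finger_force: 0.0
clock: 15.7
position: [0.4799, -0.0748, 0.3787]
tool_rot: [-3.141, -0.0, 3.062]
force: [0.1, 0.1, -0.7]
grip_width: 0.0601
finger_force: 0.0
clock: 16.7
position: [0.5785, 0.171, 0.3784]
tool_rot: [-3.141, -0.0, 3.056]
force: [0.2, 0.2, 0.3]
grip_width: 0.0596
finger_force: 0.0
t 16.7 p [0.5785 0.171  0.3784] rot [-3.1407e+00 -5.0000e-04  3.0563e+00] F [0.2 0.2 0.3] w 0.0596 ff 0.0 q [-0.55  0.53  0.24  1.7  -0.15  0.94  1.23]
shift cm [-0.31  0.19 18.14]
turn [-0.0009 -0.0005 -0.0006]
0.097 144 [ 0.5243 -0.1157  0.1004]
0.097 28 [ 0.5428 -0.0133  0.1053]
0.1145 15 [ 0.5342 -0.116   0.1199]
0.1145 113 [ 0.4799 -0.0985  0.1201]
0.135 26 [ 0.4807 -0.0806  0.1489]
```

```bash
python3 -m creep '[[[0.4,0.4,-3.77,0,0,0,0],[0.4,0.4,-3.77,0,0,0,0],[0.4,0.4,-3.77,0,0,0,0],[0.4,0.4,-3.77,0,0,0,0],[0.4,0.4,-3.77,0,0,0,0],[0.4,0,0,0,0,0,0],[0.4,0,0,4,0,0,0],[0.4,0,0,4,0,0,0],[0.4,0,0,4,0,0,0],[0.4,0,0,1.5,0,0,0],[0.4,0,0,0,0,0,0]]]'
python3 -m creep '[[[-1,0,0,0,0,0,0],[-1,0,0,0,0,0,0],[-1,0,0,0,0,0,0],[-1,0,0,0,0,0,0]]]' 40
python3 -c "
from h import *
state(.544,-.006,.243,3.0569)"
```

```text
clock: 18.12
position: [0.5427, -0.0146, 0.2437]
tool_rot: [-3.141, -0.001, 3.056]
force: [1.2, 0.2, 1.3]
grip_width: 0.0598
finger_force: 0.0
clock: 18.62
position: [0.543, -0.0146, 0.2448]
tool_rot: [3.141, 0.001, 3.057]
force: [-2.3, -0.4, 10.4]
grip_width: 0.0147
finger_force: 38.8
t 18.62 p [ 0.543  -0.0146  0.2448] rot [3.1414e+00 1.5000e-03 3.0567e+00] F [-2.3 -0.4 10.4] w 0.0147 ff 38.8 q [-0.22  0.64  0.2   1.95 -0.21  0.58  1.6 ]
shift cm [-0.03  0.86  0.18]
turn [ 0.0002  0.0015 -0.0002]
```

```bash
python3 -m creep '[[[-1,0,0.4,0,0,0,0],[-1,0,0.4,0,0,0,0],[-1,0,0.3,0,0,0,0],[-1,0,0.2,0,0,0,0],[-1,0,0,0,0,0,0]]]'
python3 -m creep '[[[-1,0,-0.2,0,0,0,0],[-1,0,0,0,0,0,0]]]'
python3 -c "
from h import *
state(.544,-.006,.243,3.0569)"
```

```text
clock: 19.25
position: [0.5437, -0.0054, 0.2448]
tool_rot: [-3.137, 0.002, 3.053]
force: [-2.5, -27.0, 11.2]
grip_width: 0.0147
finger_force: 39.8
clock: 19.5
position: [0.5437, -0.0058, 0.2448]
tool_rot: [-3.139, 0.002, 3.054]
force: [-3.2, -15.5, 11.0]
grip_width: 0.0146
finger_force: 39.8
t 19.5 p [ 0.5437 -0.0058  0.2448] rot [-3.1394e+00  1.5000e-03  3.0544e+00] F [ -3.2 -15.5  11. ] w 0.0146 ff 39.8 q [-0.24  0.64  0.2   1.94 -0.21  0.58  1.58]
shift cm [-0.03 -0.01  0.18]
turn [-0.0022  0.0015 -0.0025]
```

```bash
python3 -m creep '[[[0.4,0,0,0,0,0,0],[0.4,0,0,0,0,0,0],[0.4,0,0,0,0,0,0],[0.4,0,0,-3,0,0,0],[0.4,0,0,-4,0,0,0],[0.4,0,0,-4,0,0,0],[0.4,-0.57,4.5,0,0,0,0],[0.4,-0.57,4.5,0,0,0,0],[0.4,-0.57,4.5,0,0,0,0],[0.4,-0.57,4.5,0,0,0,0],[0.4,0,0,0,0,0,0],[0.4,0,0,0,0,0,0]]]'
python3 - <<'E'
from h import *
state(.5816,.1725,.197,3.0569)
f=grab('top'); W=pts(f);Z=W[...,2]
B=(W[...,0]>.44)&(W[...,0]<.56)&(W[...,1]>-.13)&(W[...,1]<.02)
for lo,hi in ((.097,.111),(.1145,.128),(.135,.16)):
    for c in comps(B&(Z>lo)&(Z<hi),6): print(lo,c.sum(),np.nanmean(W[c],0).round(4))
E
```

```text
clock: 21.0
position: [0.5815, 0.1735, 0.3536]
tool_rot: [-3.141, -0.0, 3.057]
force: [0.6, 0.0, -0.1]
grip_width: 0.0601
finger_force: 0.0
t 21.0 p [0.5815 0.1735 0.3536] rot [-3.1410e+00 -3.0000e-04  3.0569e+00] F [ 0.6  0.  -0.1] w 0.0601 ff 0.0 q [-0.56  0.56  0.25  1.71 -0.17  0.89  1.25]
shift cm [-0.03 -0.09 15.66]
turn [-0.0006 -0.0003 -0.    ]
0.097 148 [ 0.5239 -0.1071  0.1005]
0.097 30 [ 0.5437 -0.0044  0.1061]
0.097 6 [ 0.472  -0.1066  0.1006]
0.1145 16 [ 0.5345 -0.1078  0.1195]
0.1145 110 [ 0.4811 -0.0885  0.1199]
0.135 27 [ 0.4817 -0.0724  0.1487]
```

```bash
python3 -m creep '[[[0.4,0,-0.09,5,0,0,0],[0.4,0,0,5,0,0,0],[0.4,0,0,3.6,0,0,0],[0.4,0,0,2,0,0,0],[0.4,0,0,0,0,0,0],[-1,0,0,0,0,0,0],[-1,0,0,0,0,0,0],[-1,0,0,0,0,0,0],[-1,0,0,0,0,0,0]]]' 25
python3 -c "
from h import *
state(.5816,.1725,.197,3.0569)"
```

```text
clock: 22.18
position: [0.582, 0.1732, 0.1992]
tool_rot: [3.141, 0.002, 3.057]
force: [-0.1, -0.6, 7.0]
grip_width: 0.0271
finger_force: 25.5
t 22.18 p [0.582  0.1732 0.1992] rot [3.1406e+00 2.0000e-03 3.0568e+00] F [-0.1 -0.6  7. ] w 0.0271 ff 25.5 q [-0.51  0.78  0.18  1.78 -0.23  0.59  1.29]
shift cm [ 0.03 -0.07  0.22]
turn [ 0.001   0.002  -0.0001]
```

```bash
python3 -m creep '[[[0.4,0,0,0,0,0,0],[0.4,0,0,0,0,0,0],[0.4,0,0,0,0,0,0.1745],[0.4,0,0,0,0,0,0.1745],[0.4,0,0,0,0,0,0.1745],[0.4,0,0,0,0,0,0.1745],[0.4,0,0,0,0,0,0.1745],[0.4,0,0,0,0,0,0.1745],[0.4,0,0,0,0,0,0.1745],[0.4,0,0,0,0,0,0.1745],[0.4,0,0,0,0,0,0.1745],[0.4,0,0,0,0,0,0]]]' 60
python3 -m creep '[[[-1,0,0,0,0,0,0],[-1,0,0,0,0,0,0],[-1,0,0,0,0,0,0],[-1,0,0,0,0,0,0],[-1,0,0,0,0,0,0]]]' 60
python3 -c "
from h import *
state(.5816,.1725,.197,3.0569-1.5708)"
```

```text
clock: 23.68
position: [0.5814, 0.1734, 0.1976]
tool_rot: [-3.142, 0.001, 1.488]
force: [-0.1, -0.3, -0.2]
grip_width: 0.0597
finger_force: 0.0
clock: 24.3
position: [0.5816, 0.1729, 0.198]
tool_rot: [3.141, -0.0, 1.487]
force: [-0.8, -0.9, 5.8]
grip_width: 0.0265
finger_force: 58.9
t 24.3 p [0.5816 0.1729 0.198 ] rot [ 3.1413e+00 -3.0000e-04  1.4869e+00] F [-0.8 -0.9  5.8] w 0.0265 ff 58.9 q [-0.76  0.87  0.58  1.8  -0.71  0.69  0.14]
shift cm [-0.04  0.    0.1 ]
turn [ 0.0003 -0.0003  0.0008]
```

```bash
python3 -m creep '[[[-1,0,0,-2,0,0,0],[-1,0,0,-4,0,0,0],[-1,0,0,-5,0,0,0],[-1,0,0,-5,0,0,0],[-1,-4.14,-0.2,0,0,0,0],[-1,-4.14,-0.2,0,0,0,0],[-1,-4.14,-0.2,0,0,0,0],[-1,-4.14,-0.2,0,0,0,0],[-1,-4.14,-0.2,0,0,0,0],[-1,-4.14,-0.2,0,0,0,0]]]' 60
python3 -m creep '[[[-1,-4.14,-0.2,0,0,0,0],[-1,-4.14,-0.2,0,0,0,0],[-1,-4.14,-0.2,0,0,0,0],[-1,-4.14,-0.2,0,0,0,0],[-1,-4.14,-0.2,0,0,0,0],[-1,0,0,0,0,0,0],[-1,0,0,0,0,0,0]]]' 60
python3 -c "
from h import *
state(.5208,-.2792,.198+.037,3.0569-1.5708)"
```

```text
clock: 25.55
position: [0.548, -0.0749, 0.3587]
tool_rot: [3.141, -0.0, 1.486]
force: [0.7, -0.6, -2.3]
grip_width: 0.0271
finger_force: 59.8
clock: 26.42
position: [0.521, -0.2788, 0.3583]
tool_rot: [3.141, -0.0, 1.486]
force: [-0.5, 0.4, -3.3]
grip_width: 0.0264
finger_force: 59.8
t 26.43 p [ 0.521  -0.2788  0.3583] rot [ 3.1415e+00 -3.0000e-04  1.4861e+00] F [-0.5  0.4 -3.3] w 0.0264 ff 59.8 q [-0.09  0.63  0.72  1.76 -0.51  0.94  0.76]
shift cm [-0.05 -0.02 12.33]
turn [ 0.0001 -0.0003  0.    ]
```

```bash
python3 -m creep '[[[-1,-0.05,-0.02,4,0,0,0],[-1,0,0,4,0,0,0],[-1,0,0,2.5,0,0,0],[-1,0,0,0.8,0,0,0],[-1,0,0,0.3,0,0,0],[-1,0,0,0.3,0,0,0],[-1,0,0,0.3,0,0,0],[-1,0,0,0,0,0,0]]]' 60
python3 -c "
from h import *
state(.5208,-.2792,.198+.037,3.0569-1.5708)"
```

```text
clock: 27.42
position: [0.5209, -0.2794, 0.2359]
tool_rot: [3.141, -0.0, 1.486]
force: [-1.0, -0.5, -3.1]
grip_width: 0.0265
finger_force: 59.8
t 27.43 p [ 0.5209 -0.2794  0.2359] rot [ 3.1414 -0.      1.4863] F [-1.  -0.5 -3.1] w 0.0265 ff 59.8 q [ 0.    0.79  0.58  1.83 -0.64  0.72  0.87]
shift cm [ 0.01 -0.02  0.09]
turn [ 0.0002 -0.      0.0002]
```

```bash
python3 -m creep '[[[-1,0,0,0.15,0,0,0],[0.2,0,0,0,0,0,0],[0.4,0,0,0,0,0,0],[0.4,0,0,0,0,0,0],[0.4,0,0,-3,0,0,0],[0.4,0,0,-5,0,0,0],[0.4,0,0,-4.5,0,0,0],[0.4,4.05,-0.53,0,0,0,0],[0.4,4.05,-0.53,0,0,0,0],[0.4,4.05,-0.53,0,0,0,0],[0.4,4.05,-0.53,0,0,0,0],[0.4,4.05,-0.53,0,0,0,0]]]' 60
python3 -m creep '[[[0.4,4.05,-0.53,0,0,0,0],[0.4,4.05,-0.53,0,0,0,0],[0.4,4.05,-0.53,0,0,0,0],[0.4,4.05,-0.53,0,0,0,0],[0.4,4.05,-0.53,0,0,0,0],[0.4,4.05,-0.53,0,0,0,0],[0.4,0,0,0,0,0,0]]]' 25
python3 -m creep '[[[0.4,0,0,0,0,0,-0.1745],[0.4,0,0,0,0,0,-0.1745],[0.4,0,0,0,0,0,-0.1745],[0.4,0,0,0,0,0,-0.1745],[0.4,0,0,0,0,0,-0.1745],[0.4,0,0,0,0,0,-0.1745],[0.4,0,0,0,0,0,-0.1745],[0.4,0,0,0,0,0,-0.1745],[0.4,0,0,0,0,0,-0.1745],[0.4,0,0,0,0,0,0]]]'
python3 -c "
from h import *
state(.5007,.1688,.1975,3.0569)"
```

```text
clock: 28.92
position: [0.5114, -0.0741, 0.3593]
tool_rot: [3.141, -0.0, 1.486]
force: [0.5, 0.9, 0.9]
grip_width: 0.0597
finger_force: 0.0
clock: 29.8
position: [0.5001, 0.1724, 0.3589]
tool_rot: [-3.141, -0.0, 1.491]
force: [0.6, -0.5, 1.0]
grip_width: 0.0598
finger_force: 0.0
clock: 31.05
position: [0.5006, 0.1684, 0.3594]
tool_rot: [3.141, 0.0, 3.055]
force: [0.1, -0.2, -0.7]
grip_width: 0.0594
finger_force: 0.0
t 31.05 p [0.5006 0.1684 0.3594] rot [3.1413e+00 2.0000e-04 3.0546e+00] F [ 0.1 -0.2 -0.7] w 0.0594 ff 0.0 q [-0.71  0.45  0.37  1.92 -0.22  0.81  1.26]
shift cm [-0.    0.03 16.19]
turn [ 0.0003  0.0002 -0.0023]
```

```bash
python3 -m creep '[[[0.4,0,0,5,0,0,0],[0.4,0,0,5,0,0,0],[0.4,0,0,4,0,0,0],[0.4,0,0,2.2,0,0,0],[0.4,0,0,0,0,0,0],[-1,0,0,0,0,0,0],[-1,0,0,0,0,0,0],[-1,0,0,0,0,0,0],[-1,0,0,0,0,0,0]]]' 25
python3 -m creep '[[[0.4,0,0,0,0,0,0],[0.4,0,0,0,0,0,0],[0.4,0,0,0,0,0,0.1745],[0.4,0,0,0,0,0,0.1745],[0.4,0,0,0,0,0,0.1745],[0.4,0,0,0,0,0,0.1745],[0.4,0,0,0,0,0,0.1745],[0.4,0,0,0,0,0,0.1745],[0.4,0,0,0,0,0,0.1745],[0.4,0,0,0,0,0,0.1745],[0.4,0,0,0,0,0,0.1745],[0.4,0,0,0,0,0,0]]]' 60
python3 -m creep '[[[-1,0,0,0,0,0,0],[-1,0,0,0,0,0,0],[-1,0,0,0,0,0,0],[-1,0,0,0,0,0,0],[-1,0,0,0,0,0,0]]]' 60
python3 -c "
from h import *
state(.5247,-.2334,.1975+.037,3.0569-1.5708)"
```

```text
clock: 32.17
position: [0.5008, 0.1695, 0.1983]
tool_rot: [3.141, 0.002, 3.056]
force: [-1.1, -0.3, 8.9]
grip_width: 0.0272
finger_force: 26.9
clock: 33.67
position: [0.5003, 0.1697, 0.1971]
tool_rot: [-3.142, 0.001, 1.488]
force: [-0.9, -0.2, -0.1]
grip_width: 0.0596
finger_force: 0.0
clock: 34.3
position: [0.5004, 0.1693, 0.1975]
tool_rot: [-3.141, -0.001, 1.488]
force: [-2.2, 0.4, 5.3]
grip_width: 0.0262
finger_force: 58.6
t 34.3 p [0.5004 0.1693 0.1975] rot [-3.1414e+00 -5.0000e-04  1.4879e+00] F [-2.2  0.4  5.3] w 0.0262 ff 58.6 q [-0.87  0.81  0.62  2.01 -0.86  0.6   0.27]
shift cm [-39.93   5.75  -3.73]
turn [-0.0002 -0.0005  0.0018]
```

```bash
python3 -m creep '[[[-1,0,0,-2,0,0,0],[-1,0,0,-4,0,0,0],[-1,0,0,-5,0,0,0],[-1,0,0,-5,0,0,0],[-1,-3.99,0.58,0,0,0,0.001],[-1,-3.99,0.58,0,0,0,0],[-1,-3.99,0.58,0,0,0,0],[-1,-3.99,0.58,0,0,0,0],[-1,-3.99,0.58,0,0,0,0],[-1,-3.99,0.58,0,0,0,0]]]' 60
python3 -m creep '[[[-1,-3.99,0.58,0,0,0,0],[-1,-3.99,0.58,0,0,0,0],[-1,-3.99,0.58,0,0,0,0],[-1,-3.99,0.58,0,0,0,0],[-1,0,0,0,0,0,0],[-1,0,0,0,0,0,0]]]' 60
python3 -c "
from h import *
state(.5247,-.2334,.1975+.037,3.0569-1.5708)"
```

```text
clock: 35.55
position: [0.5145, -0.0735, 0.3572]
tool_rot: [-3.141, -0.0, 1.487]
force: [0.2, -0.3, -2.8]
grip_width: 0.0265
finger_force: 59.7
clock: 36.3
position: [0.524, -0.2329, 0.3569]
tool_rot: [-3.141, -0.001, 1.486]
force: [-0.7, -0.0, -3.2]
grip_width: 0.0271
finger_force: 59.8
t 36.3 p [ 0.524  -0.2329  0.3569] rot [-3.1410e+00 -5.0000e-04  1.4859e+00] F [-0.7 -0.  -3.2] w 0.0271 ff 59.8 q [-0.23  0.64  0.82  1.81 -0.57  0.94  0.76]
shift cm [-0.05  0.08 12.24]
turn [-0.0006 -0.0005 -0.0002]
```

```bash
python3 -m creep '[[[-1,-0.05,0.07,4,0,0,0],[-1,0,0,4,0,0,0],[-1,0,0,2.4,0,0,0],[-1,0,0,0.8,0,0,0],[-1,0,0,0.3,0,0,0],[-1,0,0,0.3,0,0,0],[-1,0,0,0.3,0,0,0],[-1,0,0,0,0,0,0]]]' 60
python3 -c "
from h import *
state(.5247,-.2334,.1975+.037,3.0569-1.5708)"
```

```text
clock: 37.3
position: [0.5249, -0.2336, 0.2363]
tool_rot: [3.141, -0.0, 1.485]
force: [0.7, -0.4, -2.2]
grip_width: 0.0271
finger_force: 59.8
t 37.3 p [ 0.5249 -0.2336  0.2363] rot [ 3.1414 -0.      1.4854] F [ 0.7 -0.4 -2.2] w 0.0271 ff 59.8 q [-0.12  0.8   0.66  1.88 -0.73  0.72  0.88]
shift cm [ 0.02 -0.02  0.18]
turn [ 0.0002 -0.     -0.0007]
```

```bash
python3 -m creep '[[[-1,0,0,0.2,0,0,0],[0.2,0,0,0,0,0,0],[0.4,0,0,0,0,0,0],[0.4,0,0,0,0,0,0],[0.4,0,0,-3,0,0,0],[0.4,0,0,-5,0,0,0],[0.4,0,0,-4.5,0,0,0],[0.4,3.57,-1.21,0,0,0,0],[0.4,3.57,-1.21,0,0,0,0],[0.4,3.57,-1.21,0,0,0,0],[0.4,3.57,-1.21,0,0,0,0],[0.4,3.57,-1.21,0,0,0,0]]]' 60
python3 -m creep '[[[0.4,3.57,-1.21,0,0,0,0],[0.4,3.57,-1.21,0,0,0,0],[0.4,3.57,-1.21,0,0,0,0],[0.4,3.57,-1.21,0,0,0,0],[0.4,3.57,-1.21,0,0,0,0],[0.4,0,0,0,0,0,0]]]' 25
python3 -m creep '[[[0.4,0,0,0,0,0,-0.1745],[0.4,0,0,0,0,0,-0.1745],[0.4,0,0,0,0,0,-0.1745],[0.4,0,0,0,0,0,-0.1745],[0.4,0,0,0,0,0,-0.1745],[0.4,0,0,0,0,0,-0.1745],[0.4,0,0,0,0,0,-0.1745],[0.4,0,0,0,0,0,-0.1745],[0.4,0,0,0,0,0,-0.1745],[0.4,0,0,0,0,0,0]]]'
python3 -c "
from h import *
state(.4343,.1324,.1975,3.0569)"
```

```text
clock: 38.8
position: [0.4794, -0.0495, 0.3593]
tool_rot: [3.141, -0.0, 1.485]
force: [1.0, -0.0, 0.2]
grip_width: 0.0599
finger_force: 0.0
clock: 39.55
position: [0.4342, 0.1347, 0.3591]
tool_rot: [-3.141, -0.0, 1.489]
force: [0.5, -0.2, -0.2]
grip_width: 0.0597
finger_force: 0.0
clock: 40.8
position: [0.435, 0.1315, 0.3594]
tool_rot: [3.141, 0.0, 3.054]
force: [0.0, -0.6, -0.4]
grip_width: 0.0601
finger_force: 0.0
t 40.8 p [0.435  0.1315 0.3594] rot [3.1412e+00 2.0000e-04 3.0536e+00] F [ 0.  -0.6 -0.4] w 0.0601 ff 0.0 q [-0.83  0.36  0.52  2.1  -0.26  0.75  1.33]
shift cm [ 0.08  0.08 16.19]
turn [ 0.0004  0.0002 -0.0033]
```

```bash
python3 -m creep '[[[0.4,0.08,0.08,5,0,0,-0.003],[0.4,0,0,5,0,0,0],[0.4,0,0,4,0,0,0],[0.4,0,0,2.2,0,0,0],[0.4,0,0,0,0,0,0],[-1,0,0,0,0,0,0],[-1,0,0,0,0,0,0],[-1,0,0,0,0,0,0],[-1,0,0,0,0,0,0]]]' 25
python3 -m creep '[[[0.4,0,0,0,0,0,0],[0.4,0,0,0,0,0,0],[0.4,0,0,0,0,0,0.1745],[0.4,0,0,0,0,0,0.1745],[0.4,0,0,0,0,0,0.1745],[0.4,0,0,0,0,0,0.1745],[0.4,0,0,0,0,0,0.1745],[0.4,0,0,0,0,0,0.1745],[0.4,0,0,0,0,0,0.1745],[0.4,0,0,0,0,0,0.1745],[0.4,0,0,0,0,0,0.1745],[0.4,0,0,0,0,0,0]]]' 60
python3 -m creep '[[[-1,0,0,0,0,0,0],[-1,0,0,0,0,0,0],[-1,0,0,0,0,0,0],[-1,0,0,0,0,0,0],[-1,0,0,0,0,0,0]]]' 60
python3 -c "
from h import *
state(.5286,-.1876,.1975+.037,3.0569-1.5708)"
```

```text
clock: 41.92
position: [0.4344, 0.1333, 0.1983]
tool_rot: [3.141, 0.002, 3.058]
force: [-0.4, -1.4, 7.9]
grip_width: 0.0272
finger_force: 25.4
clock: 43.42
position: [0.434, 0.1335, 0.1972]
tool_rot: [3.142, 0.001, 1.49]
force: [0.7, 0.1, 0.8]
grip_width: 0.0597
finger_force: 0.0
clock: 44.05
position: [0.4341, 0.1332, 0.1974]
tool_rot: [3.141, -0.001, 1.49]
force: [-0.7, 0.8, 5.6]
grip_width: 0.0269
finger_force: 58.5
t 44.05 p [0.4341 0.1332 0.1974] rot [ 3.1415e+00 -6.0000e-04  1.4898e+00] F [-0.7  0.8  5.6] w 0.0269 ff 58.5 q [-0.9   0.77  0.65  2.2  -1.02  0.52  0.48]
shift cm [-31.21  12.01  -3.72]
turn [ 0.0001 -0.0006  0.0037]
```

```bash
python3 -m creep '[[[-1,0,0,-2,0,0,0.0037],[-1,0,0,-4,0,0,0],[-1,0,0,-5,0,0,0],[-1,0,0,-5,0,0,0],[-1,-3.12,2.4,0,0,0,0],[-1,-3.12,2.4,0,0,0,0],[-1,-3.12,2.4,0,0,0,0],[-1,-3.12,2.4,0,0,0,0],[-1,-3.12,2.4,0,0,0,0]]]' 60
python3 -m creep '[[[-1,-3.12,0,0,0,0,0],[-1,-3.12,0,0,0,0,0],[-1,-3.12,0,0,0,0,0],[-1,-3.12,0,0,0,0,0],[-1,-3.12,0,0,0,0,0],[-1,0,0,0,0,0,0],[-1,0,0,0,0,0,0]]]' 60
python3 -c "
from h import *
state(.5286,-.1876,.1975+.037,3.0569-1.5708)"
```

```text
clock: 45.18
position: [0.5406, -0.0338, 0.357]
tool_rot: [-3.141, -0.0, 1.486]
force: [0.9, 1.1, -3.0]
grip_width: 0.0266
finger_force: 59.9
clock: 46.05
position: [0.5267, -0.1876, 0.357]
tool_rot: [-3.141, -0.001, 1.485]
force: [0.3, -0.6, -2.5]
grip_width: 0.0266
finger_force: 59.9
t 46.05 p [ 0.5267 -0.1876  0.357 ] rot [-3.1411e+00 -6.0000e-04  1.4853e+00] F [ 0.3 -0.6 -2.5] w 0.0266 ff 59.9 q [-0.36  0.66  0.91  1.85 -0.64  0.95  0.75]
shift cm [1.000e-02 2.000e-01 1.225e+01]
turn [-0.0005 -0.0006 -0.0008]
```

```bash
python3 -m creep '[[[-1,0.01,0.2,4,0,0,0],[-1,0,0,4,0,0,0],[-1,0,0,2.4,0,0,0],[-1,0,0,0.8,0,0,0],[-1,0,0,0.3,0,0,0],[-1,0,0,0.3,0,0,0],[-1,0,0,0.3,0,0,0],[-1,0,0,0,0,0,0]]]' 60
python3 -c "
from h import *
state(.5286,-.1876,.1975+.037,3.0569-1.5708)"
```

```text
clock: 47.05
position: [0.5288, -0.1879, 0.2363]
tool_rot: [3.141, -0.0, 1.485]
force: [-0.3, 0.1, -3.2]
grip_width: 0.0265
finger_force: 60.0
t 47.05 p [ 0.5288 -0.1879  0.2363] rot [ 3.1414e+00 -1.0000e-04  1.4847e+00] F [-0.3  0.1 -3.2] w 0.0265 ff 60.0 q [-0.25  0.81  0.73  1.92 -0.81  0.73  0.88]
shift cm [ 0.03 -0.02  0.18]
turn [ 0.0002 -0.0001 -0.0014]
```

```bash
python3 -m creep '[[[-1,0,0,0.2,0,0,0],[0.2,0,0,0,0,0,0],[0.4,0,0,0,0,0,0],[0.4,0,0,0,0,0,0],[0.4,0,0,-3,0,0,0],[0.4,0,0,-5,0,0,0],[0.4,0,0,-4.5,0,0,0],[1,4.7,-0.5,0,0,0,0],[1,4.7,-0.5,0,0,0,0],[1,4.7,-0.5,0,0,0,0],[1,4.7,-0.5,0,0,0,0],[1,4.7,-0.5,0,0,0,0]]]' 60
python3 -m creep '[[[1,4.7,-0.5,0,0,0,0],[1,0,0,0,0,0,0]]]'
python3 - <<'E'
from h import *
state()
f=grab('top'); np.savez('top3.npz',**f); cv2.imwrite('pics/top3.png',f['image']);W=pts(f);Z=W[...,2];im=f['image']
B=(W[...,0]>.44)&(W[...,0]<.58)&(W[...,1]>-.35)&(W[...,1]<.02)
for lo,hi in ((.08,.099),(.097,.111),(.1145,.128),(.135,.16)):
    for c in comps(B&(Z>lo)&(Z<hi),10): print(lo,c.sum(),np.nanmean(W[c],0).round(4),np.nanmedian(Z[c]).round(4))
r=np.zeros((480,640),bool); r[225:300,170:285]=1
m=r&(im.min(2)>110)&(np.ptp(im.astype(int),axis=2)<30)
for c in comps(m,300):
    c=cv2.morphologyEx(c.astype(np.uint8),cv2.MORPH_CLOSE,np.ones((5,5)))
    k=cv2.findContours(c,0,2)[0][0][:,0,:]
    P=np.array([ray(f,u,v,.01)[:2] for u,v in k],np.float32); print('plate',cv2.minAreaRect(P))
for c in comps(r&(Z>.035)&(Z<.055),8):
    w=W[c]; print('bar',c.sum(),np.nanmean(w,0).round(4),cv2.minAreaRect(w[:,:2].astype(np.float32)))
cv2.imwrite('pics/crop3.png',cv2.resize(im[215:305,170:530],None,fx=2.2,fy=2.2,interpolation=cv2.INTER_CUBIC))
E
```

```text
clock: 48.55
position: [0.5238, 0.0499, 0.3593]
tool_rot: [3.141, -0.0, 1.485]
force: [0.8, -0.4, 0.1]
grip_width: 0.0855
finger_force: 0.0
clock: 48.8
position: [0.5229, 0.0991, 0.3588]
tool_rot: [-3.141, -0.0, 1.49]
force: [0.8, -0.8, -0.5]
grip_width: 0.0854
finger_force: 0.0
t 48.8 p [0.5229 0.0991 0.3588] rot [-3.1409e+00 -4.0000e-04  1.4900e+00] F [ 0.8 -0.8 -0.5] w 0.0854 ff 0.0 q [-0.96  0.65  0.98  1.92 -0.67  0.94  0.27]
0.08 12 [ 0.5627 -0.1083  0.0978] 0.0981
0.08 17 [ 0.5367 -0.1012  0.0936] 0.0949
0.08 77 [ 0.5187 -0.3028  0.0921] 0.0945
0.08 80 [ 0.5288 -0.1848  0.0952] 0.0961
0.08 79 [ 0.5246 -0.2304  0.095 ] 0.096
0.08 76 [ 0.5205 -0.2753  0.0946] 0.096
0.08 23 [ 0.5008 -0.0993  0.0939] 0.0966
0.097 178 [ 0.5302 -0.1076  0.1006] 0.1004
0.097 29 [ 0.5441 -0.0045  0.1051] 0.1051
0.097 162 [ 0.5185 -0.3087  0.1008] 0.1006
0.097 42 [ 0.5297 -0.1878  0.099 ] 0.0988
0.097 49 [ 0.5261 -0.2316  0.0988] 0.0986
0.097 53 [ 0.5208 -0.2772  0.099 ] 0.0991
0.1145 14 [ 0.535  -0.1075  0.1201] 0.1192
0.1145 13 [ 0.5188 -0.3083  0.1207] 0.1196
0.1145 110 [ 0.481  -0.0884  0.12  ] 0.1197
0.135 27 [ 0.4816 -0.0724  0.1491] 0.149
plate ((0.5026471018791199, 0.32084065675735474), (0.21255293488502502, 0.2731471657752991), 0.9936648607254028)
bar 115 [0.5019 0.3453 0.0445] ((0.502025306224823, 0.34608328342437744), (0.015041076578199863, 0.05396309494972229), 87.26747131347656)
```

View pics/crop3.png

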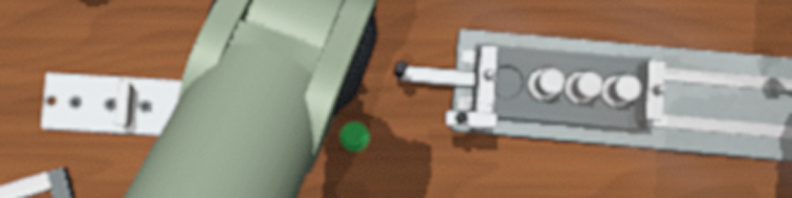

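```bash
python3 -m creep '[[[1,4.8,-0.3,0,0,0,0],[1,4.8,-0.3,0,0,0,0],[1,4.8,-0.3,0,0,0,0],[1,4.8,-0.3,0,0,0,0],[1,4.8,-0.3,0,0,0,0],[1,0,0,0,0,0,-0.033],[1,0,0,0,0,0,0]]]' 20
python3 -c "
from h import *
state(.5017,.344,.191,1.519)"
```

```text
clock: 49.72
position: [0.5293, 0.3344, 0.3593]
tool_rot: [3.141, 0.001, 1.516]
force: [0.4, -1.0, 0.6]
grip_width: 0.0854
finger_force: 0.0
t 49.73 p [0.5293 0.3344 0.3593] rot [3.1414e+00 6.0000e-04 1.5161e+00] F [ 0.4 -1.   0.6] w 0.0854 ff 0.0 q [-1.23  0.79  0.96  1.67 -0.72  1.07 -0.1 ]
shift cm [ 0.82 -2.82 16.83]
turn [ 0.0002  0.0006 -0.0029]
```

```bash
python3 -m creep '[[[1,0.82,-2.82,2,0,0,-0.003],[1,0,0,4,0,0,0],[1,0,0,4,0,0,0],[1,0,0,4,0,0,0],[1,0,0,2.8,0,0,0],[1,0,0,0,0,0,0]]]' 20
python3 -m creep '[[[-1,0,0,0,0,0,0],[-1,0,0,0,0,0,0],[-1,0,0,0,0,0,0],[-1,0,0,0,0,0,0]]]'
python3 -c "
from h import *
state(.5017,.344,.191,1.519)"
```

```text
clock: 50.48
position: [0.5013, 0.3437, 0.1903]
tool_rot: [-3.14, 0.002, 1.518]
force: [0.4, 0.0, 0.5]
grip_width: 0.0851
finger_force: 0.0
clock: 50.98
position: [0.5016, 0.3455, 0.1927]
tool_rot: [3.14, -0.001, 1.52]
force: [-0.8, -2.0, 7.6]
grip_width: 0.0557
finger_force: 20.7
t 50.98 p [0.5016 0.3455 0.1927] rot [ 3.1402e+00 -1.0000e-03  1.5202e+00] F [-0.8 -2.   7.6] w 0.0557 ff 20.7 q [-1.18  0.96  0.76  1.8  -0.93  0.78  0.03]
shift cm [-0.15  0.02  0.17]
turn [ 0.0014 -0.001   0.0012]
```

```bash
python3 -m creep '[[[1,0,0,0,0,0,0],[1,0,0,0,0,0,0],[1,0,0,0,0,0,0],[1,0,0,0,0,0,-0.1745],[1,0,0,0,0,0,-0.1745],[1,0,0,0,0,0,-0.1745],[1,0,0,0,0,0,-0.1745],[1,0,0,0,0,0,-0.1745],[1,0,0,0,0,0,-0.1745],[1,0,0,0,0,0,-0.1745],[1,0,0,0,0,0,-0.1745],[1,0,0,0,0,0,-0.1745]]]' 90
python3 -m creep '[[[1,0,0,0,0,0,0],[1,0,0,0,0,0,0]]]'
python3 -c "
from h import *
state(.5017,.345,.191,3.0898)"
```

```text
clock: 52.48
position: [0.5011, 0.3456, 0.1912]
tool_rot: [-3.142, 0.0, 3.097]
force: [0.3, 0.4, 0.4]
grip_width: 0.0855
finger_force: 0.0
clock: 52.72
position: [0.5012, 0.3456, 0.1912]
tool_rot: [-3.142, -0.0, 3.087]
force: [0.5, 0.1, 0.1]
grip_width: 0.0854
finger_force: 0.0
t 52.73 p [0.5012 0.3456 0.1912] rot [-3.1415 -0.      3.0869] F [0.5 0.1 0.1] w 0.0854 ff 0.0 q [-0.96  0.83  0.39  1.79 -0.5   0.62  1.24]
shift cm [-0.06 -0.06  0.02]
turn [-0.0001 -0.     -0.0029]
```

```bash
python3 -m creep '[[[1,-0.04,0,0,0,0,-0.003],[1,0,0,0,0,0,0],[-1,0,0,0,0,0,0],[-1,0,0,0,0,0,0],[-1,0,0,0,0,0,0],[-1,0,0,0,0,0,0],[-1,0,0,0,0,0,0],[-1,0,0,0,0,0,0]]]' 90
python3 -c "
from h import *
state(.5017,.345,.191,3.0898)"
```

```text
clock: 53.72
position: [0.5016, 0.3455, 0.1914]
tool_rot: [3.142, -0.0, 3.094]
force: [-1.0, -1.0, 5.6]
grip_width: 0.0126
finger_force: 89.1
t 53.73 p [0.5016 0.3455 0.1914] rot [ 3.1415 -0.      3.0939] F [-1.  -1.   5.6] w 0.0126 ff 89.1 q [-0.96  0.83  0.39  1.79 -0.5   0.62  1.25]
shift cm [-0.02 -0.05  0.04]
turn [ 0.0001 -0.      0.0041]
```

```bash
python3 -m creep '[[[-1,0,0,-1,0,0,0],[-1,0,0,-3,0,0,0],[-1,0,0,-5,0,0,0],[-1,0,0,-5,0,0,0],[-1,0,0,-4,0,0,0.037],[-1,0,0,0,0,0,0]]]' 90
python3 -c "
from h import *
state(.5267,-.2105,.2914,3.0569)"
```

```text
clock: 54.48
position: [0.5019, 0.3457, 0.3741]
tool_rot: [3.138, 0.003, 3.057]
force: [-0.7, -0.3, -6.7]
grip_width: 0.0124
finger_force: 88.7
t 54.48 p [0.5019 0.3457 0.3741] rot [3.1383e+00 2.9000e-03 3.0566e+00] F [-0.7 -0.3 -6.7] w 0.0124 ff 88.7 q [-1.07  0.59  0.56  1.7  -0.37  0.95  1.11]
shift cm [ -7.17 -55.23   8.11]
turn [ 0.0033  0.0029 -0.0003]
```

```bash
python3 -m creep '[[[-1,-0.5,-3.9,0,0,0,0],[-1,-0.5,-3.9,0,0,0,0],[-1,-0.5,-3.9,0,0,0,0],[-1,-0.5,-3.9,0,0,0,0],[-1,-0.5,-3.9,0,0,0,0],[-1,-0.5,-3.9,0,0,0,0],[-1,-0.5,-3.9,0,0,0,0],[-1,-0.5,-3.9,0,0,0,0]]]' 90
python3 -m creep '[[[-1,-0.5,-3.9,0,0,0,0],[-1,-0.5,-3.9,0,0,0,0],[-1,-0.5,-3.9,0,0,0,0],[-1,-0.5,-3.9,0,0,0,0],[-1,-0.5,-3.9,0,0,0,0],[-1,-0.5,-3.9,0,0,0,0],[-1,0,0,0,0,0,0],[-1,0,0,0,0,0,0]]]' 90
python3 - <<'E'
from h import *
state(.5267,-.2105,.2914,3.0569)
f=grab('scene'); cv2.imwrite('pics/scene4.png',cv2.resize(f['image'][120:280,120:360],None,fx=3,fy=3,interpolation=cv2.INTER_CUBIC))
E
```

```text
clock: 55.48
position: [0.5145, 0.0302, 0.3702]
tool_rot: [-3.141, -0.002, 3.058]
force: [0.2, 1.3, -4.7]
grip_width: 0.0127
finger_force: 88.8
clock: 56.48
position: [0.5249, -0.2039, 0.3703]
tool_rot: [3.141, -0.002, 3.057]
force: [0.3, 1.0, -5.8]
grip_width: 0.0126
finger_force: 89.1
t 56.48 p [ 0.5249 -0.2039  0.3703] rot [ 3.1410e+00 -1.7000e-03  3.0572e+00] F [ 0.3  1.  -5.8] w 0.0126 ff 89.1 q [-0.14  0.53  0.57  1.82 -0.36  0.9   2.09]
shift cm [-0.25 -0.64  7.88]
turn [ 0.0005 -0.0017  0.0003]
```

View pics/scene4.png

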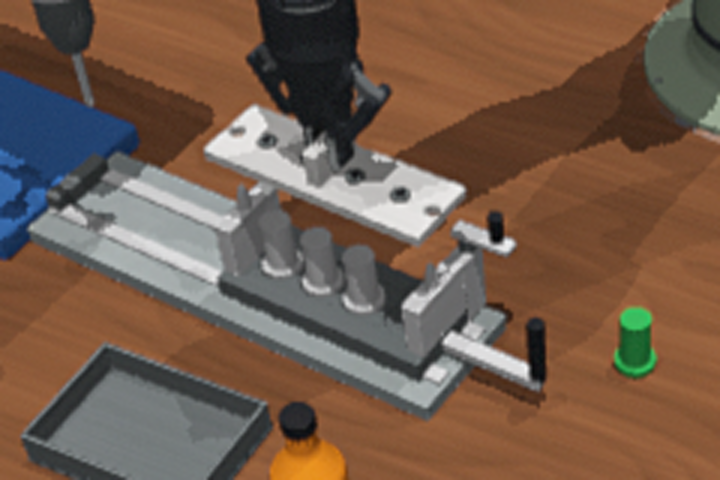

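The plate is held level above the jig, and the three blanks stand in the recesses with the latch clear. Now I lower it.

```bash
python3 -m creep '[[[-1,-0.2,-0.64,0,0,0,0],[-1,0,0,2,0,0,0],[-1,0,0,2.5,0,0,0],[-1,0,0,0,0,0,0],[-1,0,0,0,0,0,0]]]' 90
python3 - <<'E'
from h import *
state(.5267,-.2105,.2914,3.0569)
# plate outline seen from top, hole/pin check
f=grab('top');W=pts(f);Z=W[...,2]
B=(W[...,0]>.40)&(W[...,0]<.62)&(W[...,1]>-.36)&(W[...,1]<-.06)&(Z>.136)&(Z<.152)
for c in comps(B,20): print(c.sum(),np.nanmean(W[c],0).round(4),cv2.minAreaRect(W[c][:,:2].astype(np.float32)))
E
```

```text
clock: 57.15
position: [0.5269, -0.211, 0.327]
tool_rot: [-3.141, 0.001, 3.057]
force: [0.2, -0.8, -5.2]
grip_width: 0.0125
finger_force: 89.1
t 57.15 p [ 0.5269 -0.211   0.327 ] rot [-3.1413e+00  7.0000e-04  3.0572e+00] F [ 0.2 -0.8 -5.2] w 0.0125 ff 89.1 q [-0.1   0.59  0.54  1.85 -0.4   0.81  2.13]
shift cm [0.02 0.05 3.56]
turn [-0.0003  0.0007  0.0003]
902 [ 0.5312 -0.1438  0.1458] ((0.5325173139572144, -0.1507740616798401), (0.10272429138422012, 0.07050970196723938), 85.04056549072266)
25 [ 0.4816 -0.0726  0.1488] ((0.48195794224739075, -0.07209303975105286), (0.012518635019659996, 0.01210197526961565), 48.20090103149414)
```

```bash
python3 -m creep '[[[-1,0.02,0.05,0.6,0,0,0],[-1,0,0,0.6,0,0,0],[-1,0,0,0.5,0,0,0],[-1,0,0,0.4,0,0,0],[-1,0,0,0,0,0,0]]]' 90
python3 -c "
from h import *
state(.5267,-.2105,.2914,3.0569)"
```

```text
clock: 57.82
position: [0.5264, -0.2104, 0.3049]
tool_rot: [-3.142, -0.001, 3.057]
force: [0.9, 0.0, -4.5]
grip_width: 0.0124
finger_force: 89.2
t 57.83 p [ 0.5264 -0.2104  0.3049] rot [-3.1416e+00 -5.0000e-04  3.0570e+00] F [ 0.9  0.  -4.5] w 0.0124 ff 89.2 q [-0.08  0.62  0.51  1.86 -0.42  0.77  2.15]
shift cm [-0.03 -0.01  1.35]
turn [-0.     -0.0005  0.0001]
```

```bash
python3 -m creep '[[[-1,-0.02,0,0.5,0,0,0],[-1,0,0,0.4,0,0,0],[-1,0,0,0.3,0,0,0],[-1,0,0,0.1,0,0,0],[-1,0,0,0,0,0,0]]]' 90
python3 -c "
from h import *
state(.5267,-.2105,.2914,3.0569)"
```

```text
clock: 58.45
position: [0.5267, -0.2104, 0.2922]
tool_rot: [-3.142, -0.0, 3.057]
force: [-0.5, -1.0, -5.2]
grip_width: 0.0123
finger_force: 89.2
t 58.45 p [ 0.5267 -0.2104  0.2922] rot [-3.1416e+00 -1.0000e-04  3.0570e+00] F [-0.5 -1.  -5.2] w 0.0123 ff 89.2 q [-0.07  0.64  0.5   1.87 -0.44  0.74  2.16]
shift cm [-0.   -0.01  0.08]
turn [-0.     -0.0001  0.0001]
```

```bash
python3 -m creep '[[[-1,0,0,0.15,0,0,0],[-1,0,0,0,0,0,0],[0,0,0,0,0,0,0],[0,0,0,0,0,0,0],[0,0,0,0,0,0,0],[0,0,0,-2,0,0,0],[0,0,0,-4,0,0,0],[0,0,0,-4,0,0,0],[0.4,-1,4,0,0,0,0.15],[0.4,-1,4,0,0,0,0.15],[0.4,0,4,0,0,0,0.15],[0.4,0,4,0,0,0,0.15]]]' 90
python3 -m creep '[[[0.4,0,0,0,0,0,0.15],[0.4,0,0,0,0,0,0.15],[0.4,0,0,0,0,0,0.15],[0.4,0,0,0,0,0,0.15],[0.4,0,0,0,0,0,0.15],[0.4,0,0,0,0,0,0.17],[0.4,0,0,0,0,0,0]]]' 20
python3 - <<'E'
from h import *
state(.4816,-.0739,.299,1.532)
f=grab('top');W=pts(f);Z=W[...,2]; im=f['image']
cv2.imwrite('pics/crop5.png',cv2.resize(im[205:305,320:520],None,fx=3.5,fy=3.5,interpolation=cv2.INTER_CUBIC))
f=grab('scene');W=pts(f);Z=W[...,2]; im=f['image']
B=(W[...,0]>.44)&(W[...,0]<.62)&(W[...,1]>-.34)&(W[...,1]<-.06)&(Z>.09)&(Z<.116)
for c in comps(B,40):
    w=W[c]; A=np.c_[w[:,:2],np.ones(len(w))]; k=np.linalg.lstsq(A,w[:,2],rcond=None)[0]; print(c.sum(),w.mean(0).round(4),'slope',k[:2].round(4),'med z',np.median(w[:,2]).round(4))
E
```

```text
clock: 59.95
position: [0.5948, -0.0619, 0.3908]
tool_rot: [3.141, 0.0, 2.452]
force: [0.3, -0.6, 0.8]
grip_width: 0.0602
finger_force: 0.0
clock: 60.82
position: [0.5945, -0.063, 0.3904]
tool_rot: [-3.141, 0.001, 1.538]
force: [-0.9, 0.5, -0.2]
grip_width: 0.0598
finger_force: 0.0
t 60.83 p [ 0.5945 -0.063   0.3904] rot [-3.1411e+00  7.0000e-04  1.5381e+00] F [-0.9  0.5 -0.2] w 0.0598 ff 0.0 q [-0.6   0.71  0.99  1.72 -0.66  1.08  0.57]
shift cm [ -1.45 -11.24   9.15]
turn [-0.0005  0.0007  0.0061]
1463 [ 0.5353 -0.2016  0.1095] slope [ 0.0008 -0.0169] med z 0.1109
```

View pics/crop5.png

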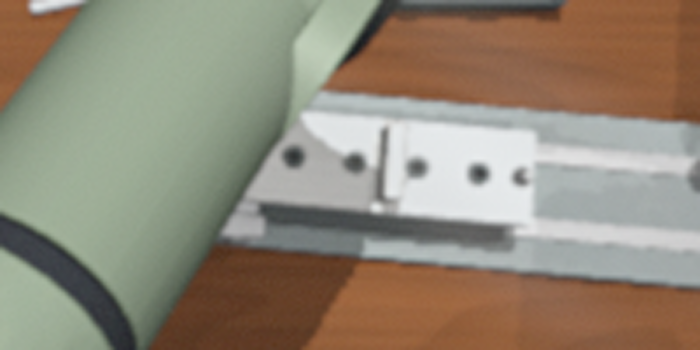

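The plate is seated (top at ~0.110 m, right-hand pin showing in its hole at crop pixel (520,177)). Next is the latch.

```bash
python3 -m creep '[[[0.4,-0.4,-3.7,0,0,0,0],[0.4,-0.5,-3.7,0,0,0,0],[0.4,-0.5,-3.8,0,0,0,0.006],[0.4,0,0,0,0,0,0],[0.4,0,0,0,0,0,0]]]' 20
python3 -c "
from h import *
state(.4816,-.0739,.299,1.532)
f=grab('scene');W=pts(f);Z=W[...,2]
B=(W[...,0]>.44)&(W[...,0]<.56)&(W[...,1]>-.34)&(W[...,1]<-.0)&(Z>.13)&(Z<.165)
for c in comps(B,8): print(c.sum(),W[c].mean(0).round(4))"
```

```text
clock: 61.55
position: [0.4826, -0.0733, 0.391]
tool_rot: [3.141, -0.0, 1.534]
force: [0.8, 0.6, -0.4]
grip_width: 0.0598
finger_force: 0.0
t 61.55 p [ 0.4826 -0.0733  0.391 ] rot [ 3.1407e+00 -4.0000e-04  1.5338e+00] F [ 0.8  0.6 -0.4] w 0.0598 ff 0.0 q [-0.73  0.55  1.08  2.   -0.6   0.95  0.62]
shift cm [-0.07 -0.1   9.2 ]
turn [ 0.0009 -0.0004  0.0018]
161 [ 0.5317 -0.2071  0.1425]
46 [ 0.4857 -0.0733  0.1445]
```

```bash
python3 -m creep '[[[0.2,-0.07,-0.1,4,0,0,0],[0.1,0,0,4,0,0,0],[0,0,0,1.2,0,0,0],[-0.55,0,0,0,0,0,0],[-0.55,0,0,0,0,0,0],[-0.55,0,0,0,0,0,0]]]' 20
python3 -c "
from h import *
state(.4816,-.0739,.299,1.532)"
```

```text
clock: 62.35
position: [0.4813, -0.0741, 0.2996]
tool_rot: [3.14, -0.0, 1.531]
force: [0.4, -0.1, -0.4]
grip_width: 0.019
finger_force: 0.0
t 62.35 p [ 0.4813 -0.0741  0.2996] rot [ 3.1402e+00 -2.0000e-04  1.5315e+00] F [ 0.4 -0.1 -0.4] w 0.019 ff 0.0 q [-0.6   0.66  0.9   2.08 -0.76  0.77  0.75]
shift cm [0.02 0.03 0.06]
turn [ 0.0014 -0.0002 -0.0005]
```

```bash
python3 -m creep '[[[-0.55,-0.04,0.5,0,0,0,0.1617],[-0.55,-0.04,0.5,0,0,0,0.1617],[-0.55,-0.04,0.5,0,0,0,0.1617],[-0.55,-0.04,0.5,0,0,0,0.1617],[-0.55,-0.04,0.5,0,0,0,0.1617]]]' 20
python3 -m creep '[[[-0.55,-0.04,0.5,0,0,0,0.1617],[-0.55,-0.04,0.5,0,0,0,0.1617],[-0.55,-0.04,0.5,0,0,0,0.1617],[-0.55,-0.04,0.5,0,0,0,0.1617],[-0.55,-0.04,0.5,0,0,0,0.1617],[-0.55,0,0,0,0,0,0],[-0.55,0,0,0,0,0,0]]]' 20
python3 -c "
from h import *
y=np.array([.0846,.9964]);x=np.array([.9964,-.0846]);k=np.array([.544,-.0062])-.104*y-.024*x;print(k)
state(*k,.299,-.0847)"
```

```text
clock: 62.98
position: [0.5032, -0.0842, 0.2992]
tool_rot: [-3.141, -0.001, 0.718]
force: [-3.2, 1.3, 0.8]
grip_width: 0.019
finger_force: 1.1
clock: 63.85
position: [0.5107, -0.1076, 0.299]
tool_rot: [3.142, -0.0, -0.082]
force: [-0.1, 0.7, -0.5]
grip_width: 0.0195
finger_force: 0.0
[ 0.511288  -0.1077952]
t 63.85 p [ 0.5107 -0.1076  0.299 ] rot [ 3.1416e+00 -2.0000e-04 -8.1900e-02] F [-0.1  0.7 -0.5] w 0.0195 ff 0.0 q [-0.65  0.96  1.24  2.   -1.08  1.07 -0.54]
shift cm [ 0.05  0.01 -0.  ]
turn [ 0.     -0.0002  0.0028]
```

```bash
python3 -m creep '[[[-1,0,0,0,0,0,0],[-1,0,0,0,0,0,0],[-1,0,0,0,0,0,0]]]' 20
python3 -m creep '[[[-0.4,0,0,0,0,0,0],[-0.2,0,0,0,0,0,0],[-0.2,0,0,0,0,0,0],[-0.2,0,0,-3,0,0,0],[-0.2,0,0,-5,0,0,0],[-0.2,0,0,0,0,0,-0.17],[-0.2,-4,-5,0,0,0,0],[-0.2,-4,-5,0,0,0,0],[-0.2,-4,-5,0,0,0,0],[-0.2,0,0,0,0,0,0]]]' 40
python3 - <<'E'
from h import *
state(.5437,.05,.38,0)
f=grab('top');W=pts(f);Z=W[...,2]; im=f['image']
cv2.imwrite('pics/crop6.png',cv2.resize(im[205:305,320:520],None,fx=3.5,fy=3.5,interpolation=cv2.INTER_CUBIC))
B=(W[...,0]>.44)&(W[...,0]<.6)&(W[...,1]>-.36)&(W[...,1]<.03)
for lo,hi in ((.1,.109),(.1145,.128),(.13,.165)):
    for c in comps(B&(Z>lo)&(Z<hi),8): print(lo,c.sum(),W[c].mean(0).round(4))
E
```

```text
clock: 64.22
position: [0.5108, -0.1077, 0.2989]
tool_rot: [-3.141, -0.001, -0.085]
force: [1.7, 4.2, 6.8]
grip_width: 0.0131
finger_force: 20.8
clock: 65.47
position: [0.3883, 0.0237, 0.379]
tool_rot: [-3.139, 0.001, 0.089]
force: [0.9, -0.4, 0.5]
grip_width: 0.034
finger_force: 0.0
t 65.47 p [0.3883 0.0237 0.379 ] rot [-3.139e+00  8.000e-04  8.930e-02] F [ 0.9 -0.4  0.5] w 0.034 ff 0.0 q [-1.2   0.6   1.41  2.24 -0.75  0.95 -0.8 ]
shift cm [15.71 -1.24 -0.11]
turn [-0.0025  0.0009  0.0892]
0.1 15 [ 0.5658 -0.1066  0.1069]
0.1 8 [ 0.5576 -0.1264  0.1077]
0.1 11 [ 0.5549 -0.142   0.1079]
0.1 8 [ 0.5512 -0.1772  0.1079]
0.1 15 [ 0.5479 -0.1988  0.1082]
0.1 13 [ 0.5486 -0.2469  0.1075]
0.1 26 [ 0.5438 -0.0046  0.1059]
0.1 23 [ 0.5378 -0.155   0.1074]
0.1 11 [ 0.5345 -0.1008  0.1046]
0.1 10 [ 0.5427 -0.1267  0.1069]
0.1 8 [ 0.5319 -0.267   0.1078]
0.1 19 [ 0.5207 -0.303   0.107 ]
0.1 13 [ 0.5183 -0.1701  0.1077]
0.1 10 [ 0.5065 -0.1207  0.1068]
0.1 22 [ 0.5018 -0.185   0.1075]
0.1 11 [ 0.5107 -0.2309  0.1077]
0.1 11 [ 0.5075 -0.2638  0.1076]
0.1 14 [ 0.503  -0.1426  0.1084]
0.1 10 [ 0.4984 -0.2255  0.1075]
0.1 9 [ 0.4983 -0.2798  0.1078]
0.1 11 [ 0.4947 -0.301   0.1075]
0.1 9 [ 0.4917 -0.2861  0.1073]
0.1145 13 [ 0.5377 -0.2021  0.1208]
0.1145 13 [ 0.5354 -0.108   0.1202]
0.1145 10 [ 0.534  -0.1367  0.1159]
0.1145 8 [ 0.5267 -0.1832  0.1164]
0.1145 112 [ 0.4933 -0.1041  0.1202]
0.1145 14 [ 0.5186 -0.3078  0.122 ]
0.1145 9 [ 0.511  -0.1999  0.1189]
0.1145 8 [ 0.5158 -0.2769  0.1163]
0.13 147 [ 0.5263 -0.2064  0.1442]
0.13 29 [ 0.5108 -0.1052  0.1481]
```

View pics/crop6.png

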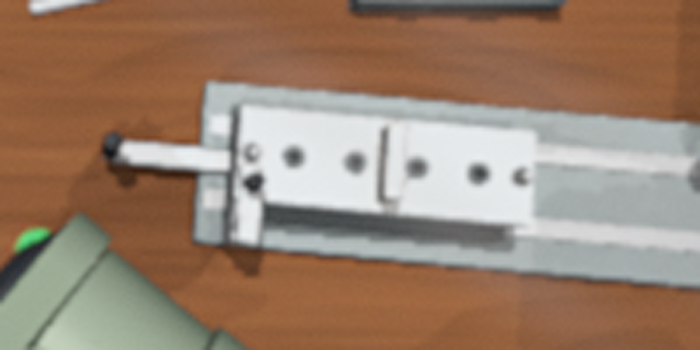

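```bash
python3 -m creep '[[[0.2,3.9,0,0,0,0,0],[0.2,3.9,0,0,0,0,0],[0.2,3.9,0,0,0,0,0],[0.2,3.9,0,0,0,0,0],[0.2,0,0,0,0,0,0.174],[0.2,0,0,0,0,0,0],[0.2,0,0,0,0,0,0]]]' 40
python3 -c "
from h import *
state(.544,-.006,.243,-.0847)"
```

```text
clock: 66.4
position: [0.5456, 0.0327, 0.3792]
tool_rot: [3.141, -0.0, -0.089]
force: [0.3, -0.1, -0.5]
grip_width: 0.0512
finger_force: 0.0
t 66.4 p [0.5456 0.0327 0.3792] rot [ 3.1405e+00 -3.0000e-04 -8.8600e-02] F [ 0.3 -0.1 -0.5] w 0.0512 ff 0.0 q [-0.92  0.8   1.24  1.87 -0.85  1.13 -1.01]
shift cm [ 0.18  3.85 13.62]
turn [ 0.001  -0.0003 -0.0039]
```

```bash
python3 -m creep '[[[0.2,0.18,3.85,0,0,0,-0.004],[0.2,0,0,0,0,0,0],[0.2,0,0,4,0,0,0],[0.2,0,0,4,0,0,0],[0.2,0,0,4,0,0,0],[0.2,0,0,1.6,0,0,0],[-1,0,0,0,0,0,0],[-1,0,0,0,0,0,0],[-1,0,0,0,0,0,0],[-1,0,0,0,0,0,0]]]' 40
python3 -c "
from h import *
state(.544,-.006,.243,-.0847)"
```

```text
clock: 67.65
position: [0.5441, -0.006, 0.2448]
tool_rot: [3.14, -0.003, -0.088]
force: [-0.7, -7.6, 0.2]
grip_width: 0.0147
finger_force: 39.5
t 67.65 p [ 0.5441 -0.006   0.2448] rot [ 3.1396e+00 -2.7000e-03 -8.7600e-02] F [-0.7 -7.6  0.2] w 0.0147 ff 39.5 q [-0.74  0.93  1.01  1.97 -1.06  0.9  -0.8 ]
shift cm [-0.01  0.    0.18]
turn [ 0.002  -0.0027 -0.0029]
```

```bash
python3 -m creep '[[[-1,0,0.5,0,0,0,-0.003],[-1,0,1,0,0,0,0],[-1,0,1.5,0,0,0,0],[-1,0,1.5,0,0,0,0],[-1,0,1.5,0,0,0,0],[-1,0,1.5,0,0,0,0],[-1,0,1.5,0,0,0,0],[-1,0,1.5,0,0,0,0],[-1,0,1.5,0,0,0,0],[-1,0,1.5,0,0,0,0],[-1,0,1.5,0,0,0,0],[-1,0,0,0,0,0,0]]]' 40
python3 -m creep '[[[-1,0,1,0,0,0,0],[-1,0,1,0,0,0,0],[-1,0,1,0,0,0,0],[-1,0,0.5,0,0,0,0],[-1,0,0,0,0,0,0]]]'
python3 -c "
from h import *
y=np.array([.0846,.9964])
state(*(np.array([.544,-.0062])-.2*y),.243,-.0847)"
```

```text
clock: 69.15
position: [0.5315, -0.1557, 0.2447]
tool_rot: [3.14, -0.003, -0.085]
force: [1.1, -8.6, 5.7]
grip_width: 0.0149
finger_force: 42.0
clock: 69.78
position: [0.5289, -0.1891, 0.2447]
tool_rot: [-3.142, -0.002, -0.084]
force: [-0.6, 2.3, 11.3]
grip_width: 0.0148
finger_force: 42.6
t 69.78 p [ 0.5289 -0.1891  0.2447] rot [-3.1415e+00 -2.3000e-03 -8.3600e-02] F [-0.6  2.3 11.3] w 0.0148 ff 42.6 q [-0.38  0.93  0.99  1.92 -1.03  0.9  -0.5 ]
shift cm [-0.04  1.64  0.17]
turn [-0.0001 -0.0023  0.0011]
```

```bash
python3 -m creep '[[[-1,0,0.6,0,0,0,0],[-1,0,0.5,0,0,0,0],[-1,0,0.4,0,0,0,0],[-1,0,0.3,0,0,0,0],[-1,0,0,0,0,0,0]]]' 60
python3 -c "
from h import *
y=np.array([.0846,.9964])
state(*(np.array([.544,-.0062])-.2*y),.243,-.0847)"
```

```text
clock: 70.4
position: [0.5275, -0.2061, 0.2447]
tool_rot: [-3.139, -0.002, -0.083]
force: [-2.2, 11.5, 18.9]
grip_width: 0.0146
finger_force: 58.9
t 70.4 p [ 0.5275 -0.2061  0.2447] rot [-3.1394e+00 -1.9000e-03 -8.2700e-02] F [-2.2 11.5 18.9] w 0.0146 ff 58.9 q [-0.34  0.94  0.98  1.91 -1.02  0.91 -0.48]
shift cm [-0.05 -0.06  0.17]
turn [-0.0022 -0.0019  0.002 ]
```

```bash
python3 -m creep '[[[-1,0,0.2,0,0,0,0],[-1,0,0.2,0,0,0,0],[-1,0,0,0,0,0,0]]]' 60
python3 -c "
from h import *
state()"
python3 -m creep '[[[-1,0,-0.4,0,0,0,0],[0.2,0,0,0,0,0,0],[0.2,0,0,0,0,0,0],[0.2,0,0,0,0,0,0],[0.2,0,0,-3,0,0,0],[0.2,0,0,-5,0,0,0],[0.2,0,0,-4,0,0,0],[0.2,0,-4,0,0,0,0],[0.2,0,-4,0,0,0,0],[0.2,0,-4,0,0,0,0],[0.2,0,-4,0,0,0,0],[0.2,0,-4,0,0,0,0]]]'
python3 - <<'E'
from h import *
state()
f=grab('top');W=pts(f);Z=W[...,2]; im=f['image']; cv2.imwrite('pics/top7.png',im)
cv2.imwrite('pics/crop7.png',cv2.resize(im[195:315,360:600],None,fx=3.3,fy=3.3,interpolation=cv2.INTER_CUBIC))
B=(W[...,0]>.44)&(W[...,0]<.6)&(W[...,1]>-.55)&(W[...,1]<-.15)
for lo,hi in ((.1,.109),(.1145,.128),(.13,.165)):
    for c in comps(B&(Z>lo)&(Z<hi),12): print(lo,c.sum(),W[c].mean(0).round(4))
E
```

```text
clock: 70.78
position: [0.5276, -0.2074, 0.2446]
tool_rot: [-3.132, -0.001, -0.08]
force: [-5.6, 37.1, 36.2]
grip_width: 0.0141
finger_force: 61.8
t 70.78 p [ 0.5276 -0.2074  0.2446] rot [-3.1324e+00 -6.0000e-04 -8.0000e-02] F [-5.6 37.1 36.2] w 0.0141 ff 61.8 q [-0.34  0.94  0.98  1.91 -1.02  0.91 -0.48]
clock: 72.28
position: [0.5436, -0.0068, 0.3633]
tool_rot: [3.141, -0.001, -0.084]
force: [0.5, 0.3, -1.0]
grip_width: 0.0514
finger_force: 0.0
t 72.28 p [ 0.5436 -0.0068  0.3633] rot [ 3.1409e+00 -5.0000e-04 -8.4300e-02] F [ 0.5  0.3 -1. ] w 0.0514 ff 0.0 q [-0.84  0.82  1.22  1.89 -0.88  1.1  -0.91]
0.1 59 [ 0.526  -0.3031  0.1063]
0.1 23 [ 0.5313 -0.3615  0.1076]
0.1 31 [ 0.527  -0.2042  0.1059]
0.1 18 [ 0.5245 -0.3954  0.1075]
0.1 13 [ 0.5313 -0.5109  0.1076]
0.1 20 [ 0.5203 -0.4437  0.1075]
0.1 25 [ 0.5138 -0.4638  0.1074]
0.1 43 [ 0.5041 -0.3484  0.1076]
0.1 15 [ 0.4942 -0.5085  0.1068]
0.1 16 [ 0.491  -0.4433  0.1069]
0.1 30 [ 0.4798 -0.4951  0.1074]
0.1 19 [ 0.4795 -0.4704  0.1079]
0.1 15 [ 0.4779 -0.4355  0.1074]
0.1145 40 [ 0.5093 -0.4005  0.1223]
0.1145 14 [ 0.5183 -0.3057  0.1205]
0.1145 124 [ 0.4787 -0.3027  0.1204]
0.1145 13 [ 0.5006 -0.5069  0.1205]
0.13 169 [ 0.5096 -0.405   0.1432]
0.13 35 [ 0.4944 -0.3033  0.1461]
```

View pics/crop7.png

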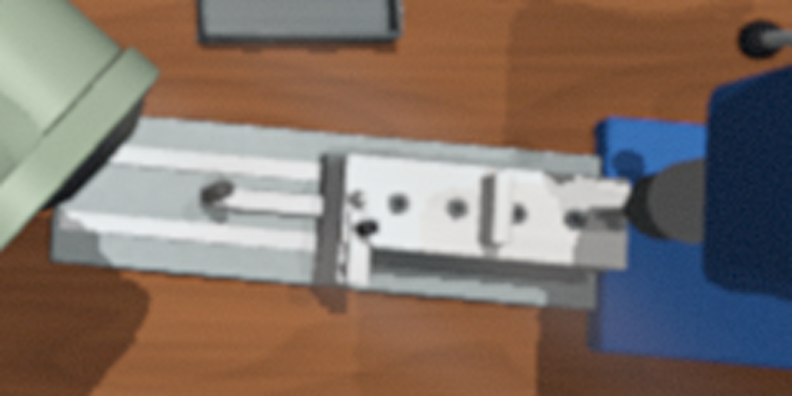

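The jig is home: it has travelled 0.200 m and pressing with 37 N moved it no further. In the crop the latch is shut over the plate at (355,255), and the robot is clear of everything.

```bash
python3 -c "
from workcell import bot
print(bot.job_done())"
```

```text
the job is handed in; nothing more can be done
None
```

The job is done and handed in: three blanks stand in the recesses, the plate is flush on the pins, the latch is shut, and the jig is against the end stop; opening the latch pushed the jig about 9 mm, so I drew it back out before loading.

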